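Moisture meter from foam to charging dock

TASK

The orange moisture meter lies face down in its foam tray with its black toe under the grey bar: lift its heel end first, draw it out and turn it over. Then hook the black toe under the green bar of the charging dock with the heel still raised, and swing the heel down gently so that the meter lies fully home on the seat, display up, between the end stops. Do not let it fall or tumble, and leave everything else where it is.

Things in the scene. Friction and masses are not known exactly. Their poses are not given: they have to be found in the camera images.
- meter: moisture meter, a block 110 x 44 wide x 28 thick, about 0.2 kg, display side down at first. Orange; the last 28 at one end (toe) is black rubber, the other end is the heel. Display side: dark panel, pale screen, two buttons; back: plain with 3 dark ribs near the heel. Origin: centre of the display side; own +y to the toe (toe end y=55, heel end y=-55), +z out of the back (back z=28), x across the width
- meter_toe (a point): centre of the meter's black toe end face, at mid thickness
- meter_heel (a point): centre of the meter's orange heel end face, at mid thickness
- foam: fixed tray of grey foam on a blue base, 150 (x) x 190 (y) x 30 high. Origin at bench height below the middle of the meter's cutout, which is 113 (y) x 47, 18 deep (floor 12 above the bench); heel end at -y, toe at +y. The meter stands 10 proud. Finger notches, 18 deep, on both sides of the meter reach x=-53 and x=53, from y=-66 to -8. Two small pockets beside the toe
- foam_bar (a point): rigid pale grey hold-down bar over the toe end of the cutout; this point: middle of its underside edge nearest the heel, at tray (0, 45.5, 44), 4 above the meter. Bar 71 (x) x 20 (y) x 7, covering 9.5 of the toe. So the meter cannot rise straight: tilt its heel up about 0.2 rad, clear of the foam, then draw it heelwards over 10 mm
- foam_toe (a point): where meter_toe is while the meter lies home in the foam: tray (0, 55, 26)
- dock: fixed white charging dock, base 90 (x) by y=-76 to 84; its flat top, the seat (green pad), is 12 above the bench. Origin at bench height below the middle of the seat; toe end at -y, heel end at +y. White toe stop 8 high, face at y=-56.5; green heel stop 6 high, 44 wide, face at y=56.5. Side guides 12 high, 49 apart, y=-51 to 7; sides open at the heel. Seat flat and clear enough to stand the meter on its toe end
- dock_bar (a point): rigid green bar bridging the dock's toe end; this point: middle of its underside edge nearest the heel, at dock (0, -45.5, 44), 32 above the seat. Bar 74 (x) x 20 (y) x 7, feet 56 apart. The toe goes under it with the heel raised about 0.1 rad, then the heel comes down inside the heel stop
- dock_toe (a point): where meter_toe must finally be: dock (0, -55, 26)
- dock_heel (a point): where meter_heel must finally be: dock (0, 55, 26)
- brass_block: brass block 20 x 36 x 24 high, loose in a pocket of the foam beside the toe; leave alone
- white_block: white plastic block 20 x 36 x 24 high, loose in the other pocket of the foam beside the toe; leave alone
- glue: yellow bottle, 56 across, 150 high, standing beyond the work; leave alone
- screw_jar: clear jar with black lid, 64 across, 80 high, standing beyond the work; leave alone
- tape_measure: yellow and black tape measure, 34 x 66 x 62 high, standing beyond the work; leave alone
- screwdriver: screwdriver lying to the robot's left; leave alone
- leg_blank: yellow stool-leg blank 30 x 220 x 45 high lying to the robot's right; leave alone
Mind the look-alikes: they are no part of the job. Of the things that look like the meter, the smallest one is meant.

How it is judged (in metres and radians):
On the way, in this order (a step that is already met when the one before it is completed fails the run):
1. the heel is lifted (meter tilted over 0.12 rad, heel at least 12 mm up) while the toe is still within 15 mm of its place in the foam (angle between meter's own z axis and vertical above 0.12 rad and z of meter_heel in the frame of foam above 0.038 m and distance between meter_toe and foam_toe below 0.015 m), for 0.05 s.
2. the meter is out of the foam (toe over 50 mm from its place there) and turned past upright, display side facing upward of level (angle between meter's own z axis and vertical above 1.7 rad and distance between meter_toe and foam_toe above 0.05 m), for 0.05 s.
3. the toe is hooked under the dock's bar (within 10 mm of its final place) while the heel is still raised (over 0.05 rad) (distance between meter_toe and dock_toe below 0.01 m and angle between meter's own z axis and vertical between 2.6 and 3.0916 rad and z of meter_heel in the frame of dock above 0.03 m), for 0.02 s.
At the end, for the whole second after the job is handed in: The meter lies display up on the dock within 0.05 rad of level, toe within 6 mm of dock_toe and heel within 6 mm of dock_heel, neither end more than 3 mm high, at rest and released (angle between meter's own z axis and vertical above 3.0916 rad and distance between meter_toe and dock_toe below 0.006 m and distance between meter_heel and dock_heel below 0.006 m and z of each of meter_heel, meter_toe in the frame of dock below 0.029 m and linear speed of meter below 0.02 m/s and contact force between meter and the fingers below 0.1 N); the robot touches nothing.
It fails at once if the meter falls or tumbles (turns faster than 7 rad/s) (angular speed of meter above 7 rad/s).
It fails at once if another loose thing is moved over 30 mm (distance of any of brass_block, white_block, glue, screw_jar, tape_measure, screwdriver, leg_blank from where it was at the start of the episode above 0.03 m).
It also fails if it takes over 51 s, if anything falls off the work surface, if the arm or the gripper's body presses on something with over 40 N, if the wrist force passes 120 N, or if a joint passes its speed limit or range.

ROBOT

A 6-joint arm with a two-finger parallel gripper is mounted at the origin on the work surface. World frame = base frame: x ahead of the robot, y to its left, z up, the work surface at z = 0. Lengths are in m, angles in degrees, forces in N, time in s.
With the tool pointing down it reaches from about 0.4 to 0.825 m from the base axis. Payload 7 kg.
Tool frame: the origin (TCP) lies at the very end of the fingers, on their centre line; the grasp point (between the pads) lies 19 mm behind it (ctrl.hold_point_z is the distance from the TCP to the grasp point, in m); z points along the fingers, y is the line along which they close (so a half turn about z gives the same grasp; the last joint's range is limited). The gripper opens to 88 mm and grips with 3 to 60 N. Pads are 19 mm wide; open, the fingers measure 130 mm over their backs; the gripper's body (78 mm by 193 mm) begins 47 mm behind the grasp point.
Start: joints at [-56.889, 20.546, 0.682, 0, -70.136, -16.507], TCP at [0.193, -0.647, 0.196] pointing down, gripper open.
Joint ranges: [-176.03, 176.03], [-82.01, 121.73], [-58.28, 71.71], [-173.87, 95.51], [-174.79, -0.11], [-173.66, 173.66]. Speed limits (degrees/s): [136.94, 136.94, 172.46, 180, 180, 180].

INTERFACE

Orientations are given as [roll, pitch, yaw] about the fixed x, y, z axes, in that order (R = Rz(yaw) Ry(pitch) Rx(roll)).
In Python, from plant import sensors, viewer, workorder, ctrl gives the robot as it stands.
- The arm moves only by the shell command python3 -m pendant 'ROWS'. ROWS is JSON, a list of rows, each a list of 3 entries, a list of its own where there are three numbers: the opening, from -1 (shut) to 1 (fully open), so that 0 is half open, then the shift along the tool's x, y, z in m, then the turn, a rotation vector about the tool's x, y, z in degrees. A call has 1 to 10 rows; each row is the pose to reach, as a shift and turn from the pose commanded when the call began, along the tool's axes at that moment; what a row does not reach only later rows make up. A row lasts 1/12 s, in which the tool goes at most 41.7 mm and 7.16 degrees, less where a joint would pass 70% of its speed; a pose out of reach is approached as far as the arm can. A call with a gripper value outside its range is refused whole. The fingers move at their own pace and stop on an object; the grip force is fixed at half the most. Time passes only in rows, so rows that repeat a pose let the fingers close. It gives the time, the measured TCP pose, the force, the opening and the grip force at its end, in the units of the state.
- sensors.get_obs(): the state, without advancing time (a new reading comes with each control period).
- viewer.snapshot(name): name is "scene" or "top" or "wrist"; returns the picture (420x560x3 uint8, red, green, blue); there is no depth.
- viewer.camera_params(name): a dict with "fx", "fy", "cx", "cy" (pixels), "extrinsics" (4x4, takes a point from world to camera coordinates). Camera axes: x right, y up, looking along -z (the intrinsics and any distortion apply to the point x, -y, -z); pixel columns grow to the right and rows downward; lengths in m; the calibration is good to about 2 mm. The wrist camera is an equidistant fisheye: a pixel r from the principal point sees the ray r / f radians off the axis. A picture is of the moment at which its call begins: read the wrist's pose just before it. camera_params takes no time and is no camera call; for the wrist camera it gives the pose at the moment of the call.
- workorder.close_job(): hands the job in; it is judged then, once.
The state is a dict: "clock": time; "joint_pos": joint angles; "qvel": joint speeds; "tau": joint torques, N m; "tool_pos": TCP position; "orientation": TCP orientation; "force": force on the tool from outside, world axes, zero at the start; "moment": the same for the moment, N m; "opening": finger opening in m; "gripper_force": force on a finger pad.
Only numpy, scipy, OpenCV 4.12 (cv2) and the standard library are available. Lean on these libraries where they do the work, as an engineer would, in place of code of your own. Each camera call takes 0.05 s, during which the arm holds its last target. There are 200 camera calls.

## Working session

There is one attempt and no reset: what is moved stays moved. The work goes in short steps, Python scripts to look and compute and a shell command to move; the robot and the scene stay as the last step left them, time stands still between calls to the robot, and variables do not carry over. Pictures are saved under pics/ and viewed, at most 10 in all, crops included, and the job is handed in when it is done.

```bash
mkdir -p pics; ls; python3 - <<'E'
from plant import sensors, viewer, ctrl
import cv2
o=sensors.get_obs()
print(o['clock'],o['tool_pos'],o['orientation'],o['opening'],ctrl.hold_point_z)
for n in ['scene','top','wrist']:
    im=viewer.snapshot(n); cv2.imwrite(f'pics/{n}0.png',im[...,::-1])
    p=viewer.camera_params(n); print(n,p)
E
```

```text
pics
0.0 [ 0.19270052 -0.64636009  0.19542715] [ 1.79907493e+02 -6.27047399e-03 -1.63405573e+02] 0.08781291996390299 0.0188
scene {'fx': 385.04234350802915, 'fy': 385.04234350802915, 'cx': 277.27189482810013, 'cy': 208.32244252333643, 'extrinsics': array([[ 0.71161685,  0.70254544,  0.00560013, -0.35406412],
       [-0.59123586,  0.59452605,  0.54495774,  0.26273544],
       [ 0.37952815, -0.39111211,  0.83844481, -1.38257885],
       [ 0.        ,  0.        ,  0.        ,  1.        ]])}
top {'fx': 493.8571869846373, 'fy': 493.8571869846373, 'cx': 280.5640682101769, 'cy': 214.33274500675887, 'extrinsics': array([[ 0.02114196, -0.99961379,  0.01803589, -0.02503206],
       [ 0.98299821,  0.02407488,  0.18203   , -0.52086117],
       [-0.18239391,  0.01388078,  0.98312755, -1.70869358],
       [ 0.        ,  0.        ,  0.        ,  1.        ]])}
wrist {'fx': 325.19226210127806, 'fy': 325.19226210127806, 'cx': 271.42025273793837, 'cy': 211.29670056692206, 'extrinsics': array([[-2.84447673e-01,  9.58691549e-01,  1.89815796e-04,
         6.75050046e-01],
       [-9.23027564e-01, -2.73812511e-01, -2.70271762e-01,
         3.56282668e-02],
       [-2.59055280e-01, -7.70533790e-02,  9.62784056e-01,
        -3.88868044e-01],
       [ 0.00000000e+00,  0.00000000e+00,  0.00000000e+00,
         1.00000000e+00]])}
```

View pics/top0.png

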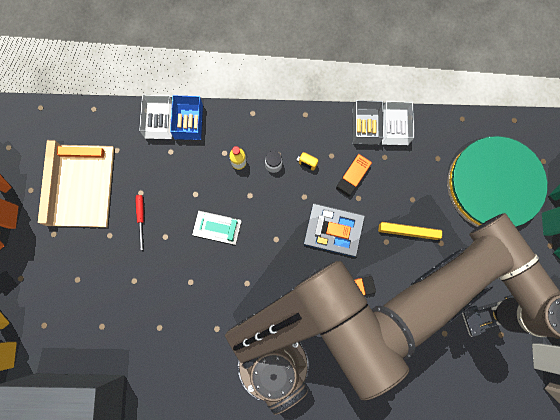

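View pics/scene0.png

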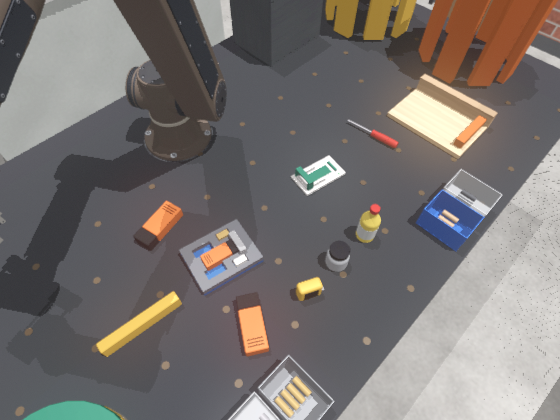

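The top view shows the tray at (334,230) with the heel end to the right, and the dock at (217,227) with its green bar to the right. The two larger orange look-alikes are at (353,173) and (362,287). I'll write the helpers and take coarse positions from both fixed views.

```bash
cat > h.py <<'E'
import numpy as np, cv2
from scipy.spatial.transform import Rotation as R
from plant import sensors, viewer, ctrl
def Rm(o): return R.from_euler('xyz',o,degrees=True)
def ray(p,u,v,fish=False):
    E=p['extrinsics']; x=(u-p['cx'])/p['fx']; y=(v-p['cy'])/p['fy']
    if fish:
        r=np.hypot(x,y); d=np.array([np.sin(r)*x/max(r,1e-9),-np.sin(r)*y/max(r,1e-9),-np.cos(r)])
    else: d=np.array([x,-y,-1.])
    return -E[:3,:3].T@E[:3,3], E[:3,:3].T@d
def onplane(p,u,v,z,fish=False):
    c,d=ray(p,u,v,fish); return c+d*(z-c[2])/d[2]
def proj(p,X,fish=False):
    q=p['extrinsics'][:3,:3]@np.asarray(X)+p['extrinsics'][:3,3]; x,y,z=q[0],-q[1],-q[2]
    if fish:
        r=np.hypot(x,y); s=np.arctan2(r,z)/max(r,1e-9)
    else: s=1/z
    return np.array([p['cx']+p['fx']*x*s,p['cy']+p['fy']*y*s])
def rows(pos,rot,target_is_tcp=True):
    """shift, rotvec (deg) in current tool axes to reach TCP pos & Rotation rot"""
    o=sensors.get_obs(); R0=Rm(o['orientation'])
    return np.round(R0.inv().apply(np.asarray(pos)-o['tool_pos']),4), np.round((R0.inv()*rot).as_rotvec(degrees=True),2)
E
python3 - <<'E'
from h import *
a=cv2.imread('pics/top0.png'); b=cv2.imread('pics/scene0.png')
t=cv2.resize(a[200:262,185:370],None,fx=4,fy=4,interpolation=cv2.INTER_CUBIC)
s=cv2.resize(b[150:295,175:350],None,fx=2.3,fy=2.3,interpolation=cv2.INTER_CUBIC)
s=s[:350]
im=np.zeros((600,800,3),np.uint8); im[:248,:740]=t; im[250:250+s.shape[0],:s.shape[1]]=s
cv2.imwrite('pics/crop1.png',im)
p=viewer.camera_params('top')
hsv=cv2.cvtColor(a,cv2.COLOR_BGR2HSV)
for n,(u,v) in dict(tray=(334,230),dock=(217,227),big1=(353,173),big2=(362,287),glue=(238,160),leg0=(380,228),leg1=(441,235)).items(): print(n,onplane(p,u,v,.03))
m=cv2.inRange(hsv,(5,150,100),(20,255,255)); m[:,:300]=0;m[:205]=0;m[260:]=0;m[:,370:]=0
c=max(cv2.findContours(m,0,1)[0],key=cv2.contourArea); r=cv2.minAreaRect(c); print(r,[onplane(p,*q,.04)[:2].round(4) for q in cv2.boxPoints(r)])
m=cv2.inRange(hsv,(0,0,150),(180,60,255)); m2=np.zeros_like(m); m2[205:250,185:250]=m[205:250,185:250]
g=cv2.inRange(hsv,(65,80,60),(95,255,255)); g2=np.zeros_like(m); g2[205:250,185:250]=g[205:250,185:250]
for mm,z in ((m2|g2,.012),(g2,.03)):
    c=max(cv2.findContours(cv2.morphologyEx(mm,cv2.MORPH_CLOSE,np.ones((5,5))),0,1)[0],key=cv2.contourArea); r=cv2.minAreaRect(c); print(r,[onplane(p,*q,z)[:2].round(4) for q in cv2.boxPoints(r)])
E
```

```text
tray [ 0.47229239 -0.20590678  0.03      ]
dock [0.47312083 0.21244991 0.03      ]
big1 [ 0.68498881 -0.27529558  0.03      ]
big2 [ 0.27235203 -0.30463546  0.03      ]
glue [0.7231907  0.14677351 0.03      ]
leg0 [ 0.48350563 -0.37130558  0.03      ]
leg1 [ 0.46334341 -0.59055047  0.03      ]
((338.1470642089844, 229.9117889404297), (23.040882110595703, 11.884244918823242), 14.03624439239502) [array([ 0.4597, -0.1745]), array([ 0.5015, -0.1846]), array([ 0.4832, -0.2645]), array([ 0.4415, -0.2541])]
((216.22354125976562, 226.99412536621094), (44.68766784667969, 25.48932456970215), 12.52880859375) [array([0.4462, 0.3041]), array([0.5376, 0.2891]), array([0.5058, 0.1298]), array([0.4148, 0.1464])]
((217.4117889404297, 226.35296630859375), (34.440059661865234, 20.858062744140625), 14.03624439239502) [array([0.4525, 0.2784]), array([0.5261, 0.2641]), array([0.4987, 0.1433]), array([0.4253, 0.1586])]
```

View pics/crop1.png

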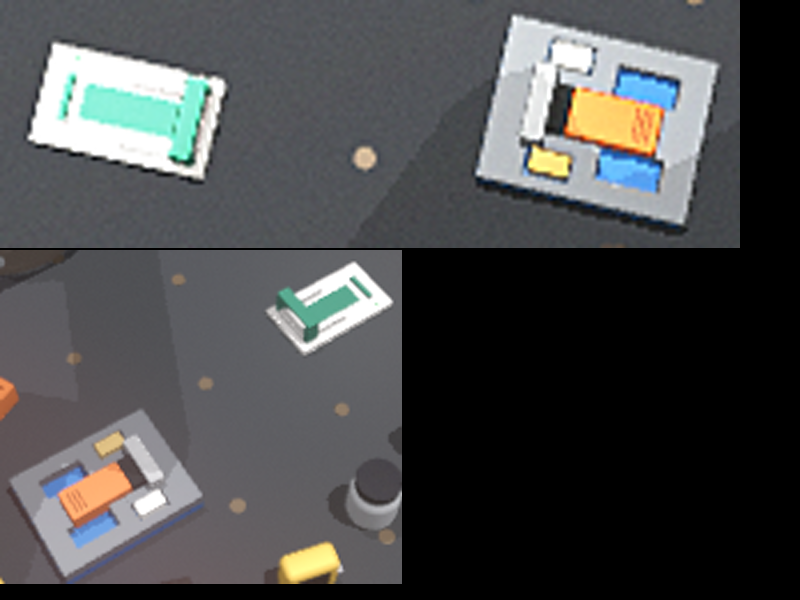

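```bash
cat >> h.py <<'E'
def Rt(theta,psi): return R.from_euler('xyz',[180,0,psi],degrees=True)*R.from_euler('y',theta,degrees=True)
E
python3 -c "
from h import *
print(rows([.455,-.29,.22],Rt(0,-102.9)))"
```

```text
(array([-0.3532,  0.2667, -0.0241]), array([ 7.00e-02,  3.00e-02, -6.05e+01]))
```

```bash
python3 -m pendant '[[0.5,[-0.353,0.267,-0.024],[0,0,-60.5]],[0.5,[-0.353,0.267,-0.024],[0,0,-60.5]],[0.5,[-0.353,0.267,-0.024],[0,0,-60.5]],[0.5,[-0.353,0.267,-0.024],[0,0,-60.5]],[0.5,[-0.353,0.267,-0.024],[0,0,-60.5]],[0.5,[-0.353,0.267,-0.024],[0,0,-60.5]],[0.5,[-0.353,0.267,-0.024],[0,0,-60.5]],[0.5,[-0.353,0.267,-0.024],[0,0,-60.5]],[0.5,[-0.353,0.267,-0.024],[0,0,-60.5]],[0.5,[-0.353,0.267,-0.024],[0,0,-60.5]]]'
python3 -c "
from h import *
print(rows([.455,-.29,.22],Rt(0,-102.9)))"
```

```text
clock: 0.98
tool_pos: [0.4398, -0.3096, 0.2191]
orientation: [-180.0, 0.0, -102.7]
force: [1.5, -0.6, -0.4]
opening: 0.0657
gripper_force: 0.0
(array([-0.0224, -0.0105, -0.0009]), array([-0.01,  0.  ,  0.24]))
```

```bash
python3 -m pendant '[[0.3,[-0.02,-0.01,0],[0,0,0]],[0.3,[-0.02,-0.01,0],[0,0,0]],[0.3,[-0.02,-0.01,0],[0,0,0]]]'
python3 - <<'E'
from h import *
im=viewer.snapshot('wrist')[...,::-1]; p=viewer.camera_params('wrist'); import pickle; pickle.dump(p,open('w1.pkl','wb'))
cv2.imwrite('pics/w1.png',im); print(sensors.get_obs()['joint_pos'])
E
```

```text
clock: 1.23
tool_pos: [0.454, -0.293, 0.2187]
orientation: [180.0, 0.0, -102.7]
force: [-0.2, -0.1, -0.3]
opening: 0.0576
gripper_force: 0.0
[-1.21473216e+01  7.02020329e+00 -1.43466322e+01 -4.15391089e-03
 -6.86629817e+01 -6.63753519e-01]
```

View pics/w1.png

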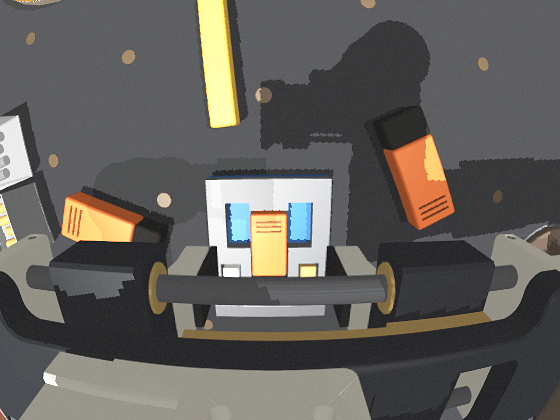

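The wrist view shows the tray square-on, with the meter's heel edge at row ~211, columns 250–288, and the blue notches on either side. I'll measure its top at z=40 mm.

```bash
python3 - <<'E'
from h import *; import pickle
p=pickle.load(open('w1.pkl','rb')); a=cv2.imread('pics/w1.png'); h=cv2.cvtColor(a,cv2.COLOR_BGR2HSV)
m=cv2.inRange(h,(5,130,90),(22,255,255)); m[:, :240]=0; m[:,300:]=0; m[:200]=0; m[278:]=0
m=cv2.morphologyEx(m,cv2.MORPH_CLOSE,np.ones((5,5)))
c=max(cv2.findContours(m,0,1)[0],key=cv2.contourArea)
print(cv2.boundingRect(c))
P=np.array([onplane(p,*q[0],.04,True)[:2] for q in c]).astype(np.float32)*1000
r=cv2.minAreaRect(P); print(r); print(cv2.boxPoints(r))
# foam outline top, heel edge & side edges at z=.03
g=cv2.inRange(h,(0,0,120),(180,45,255))
for v in (195,205,225,240):
    row=np.where(g[v,195:345])[0]+195
    A,B=[onplane(p,u,v,.03,True)[:2] for u in (row.min(),row.max()+1)]; print(v,row.min(),row.max(),A,B,np.linalg.norm(B-A),(A+B)/2)
b=cv2.inRange(h,(95,120,90),(125,255,255)); b[:200]=0;b[250:]=0;b[:,:220]=0;b[:,320:]=0
ys,xs=np.where(b); print('blue',xs.min(),xs.max(),ys.min(),ys.max())
for v in (215,230,240):
    x=np.where(b[v])[0]; print([ (onplane(p,u,v,.03,True)[:2]).round(4) for u in (x.min(),x.max()+1)])
E
```

```text
(250, 211, 37, 66)
((474.69354248046875, -224.692138671875), (85.07801818847656, 43.60068893432617), 77.96471405029297)
[[ 444.50238 -261.75043]
 [ 487.1447  -270.8418 ]
 [ 504.8847  -187.63385]
 [ 462.24237 -178.54248]]
195 206 331 [ 0.53423142 -0.29931621] [ 0.38648752 -0.2654734 ] 0.15157043828107655 [ 0.46035947 -0.2823948 ]
205 207 330 [ 0.53640336 -0.2870475 ] [ 0.3899025  -0.25351545] 0.15028938299115224 [ 0.46315293 -0.27028148]
225 208 329 [ 0.54223818 -0.26222271] [ 0.39553605 -0.22869795] 0.1504839674468161 [ 0.46888712 -0.24546033]
240 209 329 [ 0.5465848 -0.2429186] [ 0.39885366 -0.20918517] 0.1515336120905074 [ 0.47271923 -0.22605189]
blue 227 310 203 249
[array([ 0.5144, -0.2691]), array([ 0.4162, -0.2466])]
[array([ 0.5195, -0.2505]), array([ 0.4198, -0.2277])]
[array([ 0.5217, -0.2375]), array([ 0.4235, -0.2151])]
```

```bash
cat >> h.py <<'E'
def grasp(G,theta,psi,back=0):
    r=Rt(theta,psi); s,w=rows(np.asarray(G)+r.apply([0,0,.0188-back]),r); print('shift',s,'turn',w); return
E
python3 -c "
from h import *
grasp([.4708,-.2352,.036],-30,-102.9,.08)"
```

```text
shift [-0.0303 -0.004   0.1297] turn [  0.05 -30.     0.08]
```

```bash
python3 -m pendant '[[0.23,[-0.03,-0.004,0.04],[0,-10,0]],[0.23,[-0.03,-0.004,0.08],[0,-20,0]],[0.23,[-0.03,-0.004,0.11],[0,-25,0]],[0.23,[-0.03,-0.004,0.13],[0,-30,0]],[0.23,[-0.03,-0.004,0.13],[0,-30,0]],[0.23,[-0.03,-0.004,0.13],[0,-30,0]]]'
python3 - <<'E'
from h import *
im=viewer.snapshot('wrist')[...,::-1]; p=viewer.camera_params('wrist'); import pickle; pickle.dump(p,open('w2.pkl','wb'))
cv2.imwrite('pics/w2.png',im)
grasp([.4708,-.2352,.036],-30,-102.9)
h=cv2.cvtColor(im,cv2.COLOR_BGR2HSV)
for n,X in dict(heelL=[-22,-55,40],heelR=[22,-55,40],bL=[-22,27,40],c=[0,-55,40],nl=[-53,-66,30],nr=[53,-66,30]).items():
    y=np.radians(-12.9);X=np.array(X)/1000; W=np.array([.4771,-.2079,0])+R.from_euler('z',y).apply(X); print(n,proj(p,W,True).round())
E
```

```text
clock: 1.78
tool_pos: [0.461, -0.2685, 0.0846]
orientation: [179.5, 30.2, -103.6]
force: [0.1, -0.6, 0.4]
opening: 0.0539
gripper_force: 0.0
shift [-0.0041 -0.001   0.08  ] turn [ 0.06  0.   -0.36]
heelL [302. 198.]
heelR [242. 199.]
bL [296. 263.]
c [272. 199.]
nl [343. 178.]
nr [201. 179.]
```

View pics/w2.png

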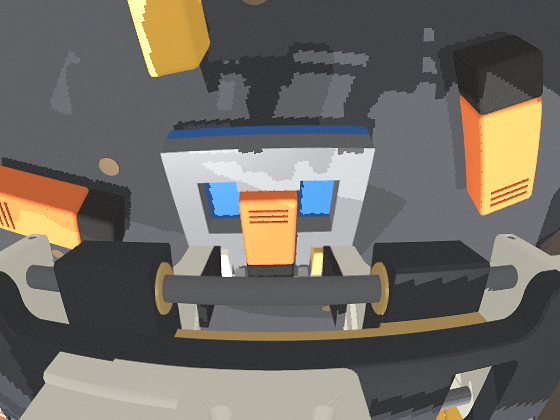

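The heel is at columns 240–297 (mid 268), against 272 predicted, so I need to shift about 2 mm towards tray +x. Descending.

```bash
python3 -m pendant '[[0.23,[0,-0.002,0.025],[0,0,0]],[0.23,[0,-0.002,0.045],[0,0,0]],[0.23,[0,-0.002,0.06],[0,0,0]],[0.23,[0,-0.002,0.07],[0,0,0]],[0.23,[0,-0.002,0.08],[0,0,0]],[0.23,[0,-0.002,0.08],[0,0,0]],[0.23,[0,-0.002,0.08],[0,0,0]]]'
python3 -c "
from h import *
grasp([.4728,-.2357,.036],-30,-102.9)"
```

```text
clock: 2.42
tool_pos: [0.4752, -0.2273, 0.0206]
orientation: [-179.9, 29.9, -102.8]
force: [0.0, -0.1, 1.2]
opening: 0.0542
gripper_force: 0.0
shift [-0.0001  0.0005  0.0011] turn [-0.02 -0.06  0.11]
```

Good. Close.

```bash
python3 -m pendant '[[-0.2,[0,0,0],[0,0,0]],[-0.2,[0,0,0],[0,0,0]],[-0.2,[0,0,0],[0,0,0]],[-0.2,[0,0,0],[0,0,0]],[-0.2,[0,0,0],[0,0,0]],[-0.2,[0,0,0],[0,0,0]]]'
python3 - <<'E'
from h import *
im=viewer.snapshot('wrist')[...,::-1]; cv2.imwrite('pics/w3.png',im)
# lift: rotate meter about toe-bottom corner by a, plus shift heelward; tool offsets in current tool axes (x heel-ish)
th=np.radians(-30)
def off(a,d,up=0):
    # frame: u=heelward (2D), w=up. tcp relative to pivot
    g=np.array([27-110+0,24.]) ; g=np.array([110-27.,24.])  # grasp from toe bottom corner: 83 heelward, 24 above floor
    tcp=g+18.8*np.array([np.sin(th),-np.cos(th)])
    c,s=np.cos(np.radians(a)),np.sin(np.radians(a))
    n=np.array([c*tcp[0]-s*tcp[1],s*tcp[0]+c*tcp[1]])+[d*c,d*s+up]-tcp
    # tool x, z in (u,w): z=(sin th,-cos th), x=(cos th, sin th)
    return np.round([n@[np.cos(th),np.sin(th)],n@[np.sin(th),-np.cos(th)]],1)
for a,d,up in [(3,1.5,0),(6,3,0),(9,4,0.5),(12,5,.5),(12,10,.5),(12,16,.5),(12,25,.5),(12,25,40)]: print(a,d,off(a,d,up))
E
```

```text
clock: 2.92
tool_pos: [0.4748, -0.2275, 0.0197]
orientation: [-180.0, 30.0, -102.9]
force: [-0.1, 0.6, 0.5]
opening: 0.035
gripper_force: 0.0
3 1.5 [-1.1 -3.9]
6 3 [-2.4 -7.8]
9 4 [ -4.7 -11.8]
12 5 [ -6.9 -15.3]
12 10 [ -3.2 -18.6]
12 16 [  1.3 -22.6]
12 25 [  8.  -28.7]
12 25 [-11.8 -62.9]
```

Opening is 35 mm with no force, so nothing is held. Taking a look.

View pics/w3.png

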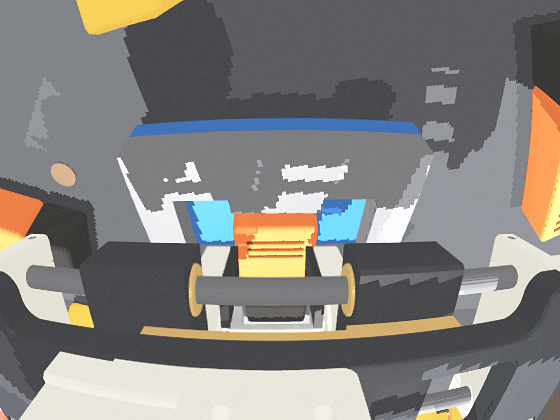

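```bash
python3 - <<'E'
from h import *
o=sensors.get_obs(); r=Rm(o['orientation']); print(o['tool_pos'],o['opening'],o['gripper_force'])
p=viewer.camera_params('wrist')
for n,X in dict(tcp=[0,0,0],l=[0,-17.5,0],r=[0,17.5,0],lh=[9.5,-17.5,0],rh=[9.5,17.5,0],lu=[9.5,-17.5,-25],ru=[9.5,17.5,-25]).items():
    print(n,proj(p,o['tool_pos']+r.apply(np.array(X)/1000),True).round())
for n,X in dict(heelL=[-22,-55,40],heelR=[22,-55,40],hLb=[-22,-55,30],bL=[-22,27,40],bR=[22,27,40],nl=[-53,-66,30],nr=[53,-66,30]).items():
    W=np.array([.479,-.2083,0])+R.from_euler('z',-12.9,degrees=True).apply(np.array(X)/1000); print(n,proj(p,W,True).round())
b=viewer.snapshot('scene')[...,::-1]; t=viewer.snapshot('top')[...,::-1]
im=np.hstack([cv2.resize(b[190:290,165:275],None,fx=4,fy=4,interpolation=2)[:400],cv2.resize(t[195:270,295:375],(360,400),interpolation=2)]); print(im.shape)
cv2.imwrite('pics/c3.png',im)
E
```

```text
[ 0.47476361 -0.22746743  0.01963176] 0.035069071690748445 0.0
tcp [274. 242.]
l [245. 242.]
r [302. 242.]
lh [245. 228.]
rh [302. 228.]
lu [241. 242.]
ru [306. 242.]
heelL [318. 229.]
heelR [230. 229.]
hLb [316. 215.]
bL [305. 306.]
bR [242. 306.]
nl [378. 200.]
nr [170. 200.]
(400, 800, 3)
```

View pics/c3.png

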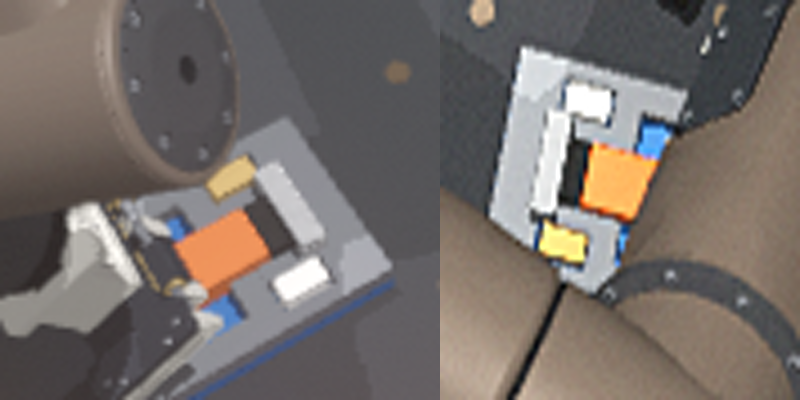

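```bash
python3 -m pendant '[[-0.5,[0,0,0],[0,0,0]],[-0.5,[0,0,0],[0,0,0]],[-0.5,[0,0,0],[0,0,0]]]'
python3 - <<'E'
from h import *
im=viewer.snapshot('wrist')[...,::-1]; cv2.imwrite('pics/w4.png',cv2.resize(im[180:340,150:400],(800,512),interpolation=2))
E
```

```text
clock: 3.32
tool_pos: [0.4748, -0.2273, 0.0196]
orientation: [180.0, 30.0, -102.9]
force: [0.1, 0.5, -0.8]
opening: 0.0235
gripper_force: 0.0
```

View pics/w4.png

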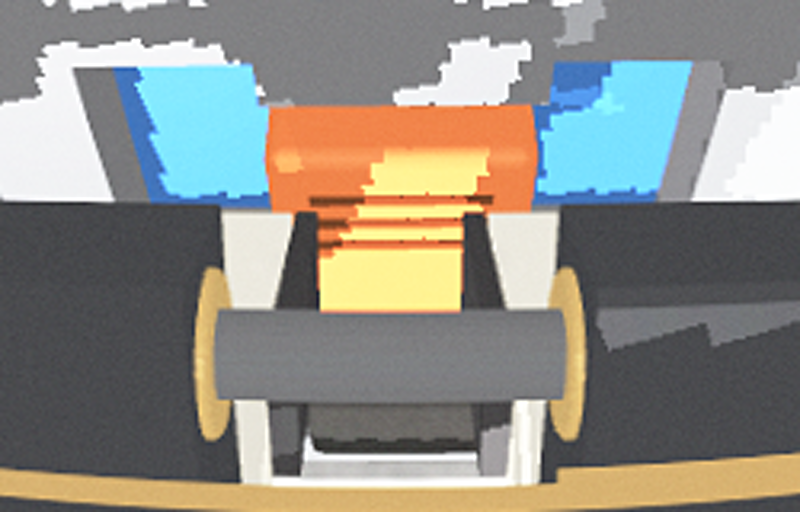

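```bash
python3 - <<'E'
from h import *
o=sensors.get_obs(); r=Rm(o['orientation']); p=viewer.camera_params('wrist'); s=viewer.camera_params('scene')
for z in (0,-10,-20,-30,-40,-50,-66):
    w=[proj(p,o['tool_pos']+r.apply([.0095,y,z/1000]),True) for y in (-.01175,.01175)]
    q=[(proj(s,o['tool_pos']+r.apply([.0,y,z/1000]))-[165,190])*4 for y in (-.0175,.0175,-.0385,.0385)]
    print(z,np.round((np.array(w)-[150,180])*3.2).tolist(),np.round(q).tolist())
E
python3 - <<'E'
import cv2
from h import *
b=viewer.snapshot('scene')[...,::-1]
cv2.imwrite('pics/c4.png',cv2.resize(b[215:285,165:265],(800,560),interpolation=2))
E
```

```text
0 [[334.0, 153.0], [457.0, 153.0]] [[214.0, 292.0], [191.0, 255.0], [228.0, 316.0], [178.0, 232.0]]
-10 [[331.0, 170.0], [460.0, 170.0]] [[206.0, 291.0], [183.0, 253.0], [220.0, 314.0], [170.0, 230.0]]
-20 [[328.0, 189.0], [464.0, 189.0]] [[198.0, 289.0], [175.0, 250.0], [212.0, 312.0], [162.0, 228.0]]
-30 [[324.0, 211.0], [468.0, 211.0]] [[190.0, 287.0], [167.0, 248.0], [204.0, 311.0], [153.0, 226.0]]
-40 [[320.0, 235.0], [473.0, 235.0]] [[182.0, 285.0], [159.0, 246.0], [196.0, 309.0], [145.0, 223.0]]
-50 [[316.0, 261.0], [478.0, 261.0]] [[173.0, 283.0], [150.0, 244.0], [187.0, 307.0], [137.0, 221.0]]
-66 [[308.0, 312.0], [487.0, 311.0]] [[159.0, 280.0], [136.0, 240.0], [174.0, 304.0], [123.0, 217.0]]
```

View pics/c4.png

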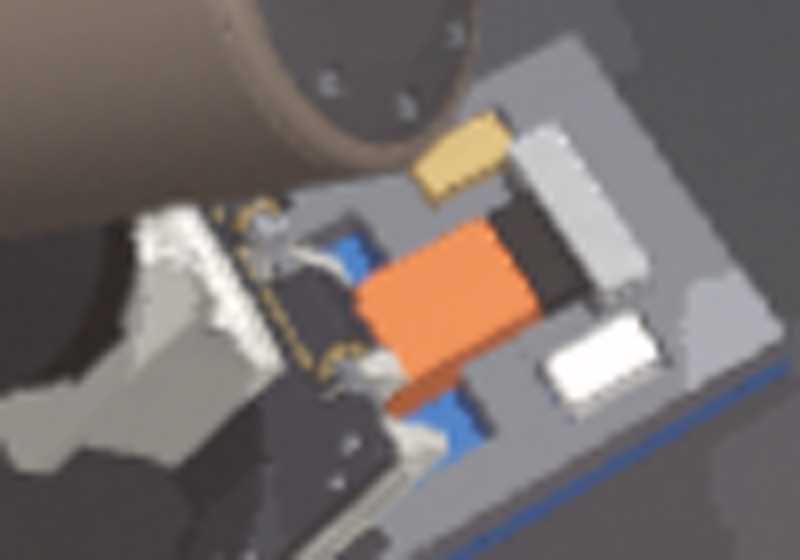

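The fingers are closing above the meter. Image width and row agree that their real ends are about 30 mm short of the reported TCP. I'll reopen, reduce the tilt to −20° for body clearance, then probe downward while watching the force.

```bash
python3 -m pendant '[[0.23,[0,0,-0.005],[0,0,0]],[0.23,[0,0,-0.005],[0,0,0]],[0.23,[0,0,-0.005],[0,0,0]],[0.23,[0,0,-0.005],[0,0,0]],[0.23,[0.005,0,-0.003],[0,5,0]],[0.23,[0.005,0,-0.001],[0,10,0]],[0.23,[0.005,0,0],[0,10,0]],[0.23,[0.005,0,0],[0,10,0]]]'
python3 -m pendant '[[0.23,[0,0,0.002],[0,0,0]],[0.23,[0,0,0.004],[0,0,0]],[0.23,[0,0,0.004],[0,0,0]]]'
```

```text
clock: 4.08
tool_pos: [0.474, -0.2299, 0.0176]
orientation: [-180.0, 20.0, -102.7]
force: [-0.2, -0.5, 0.9]
opening: 0.0535
gripper_force: 0.0
clock: 4.33
tool_pos: [0.4737, -0.2306, 0.0126]
orientation: [179.9, 20.1, -103.0]
force: [0.3, 0.9, -0.4]
opening: 0.0539
gripper_force: 0.0
```

```bash
python3 - <<'E'
from h import *
# finger end rows in w1 (free air, tool vertical): brightness profile down left-finger columns
a=cv2.imread('pics/w1.png')
for u in (185,192,200,208): print(u,a[225:262:2,u].mean(1).astype(int).tolist())
a=cv2.imread('pics/wrist0.png')
for u in (120,130,140,150,160,170,180,190): print(u,a[225:262:3,u].mean(1).astype(int).tolist())
E
```

```text
185 [100, 95, 96, 96, 97, 98, 96, 97, 96, 93, 95, 131, 147, 144, 148, 148, 145, 147, 145]
192 [94, 93, 93, 97, 97, 96, 99, 94, 95, 94, 102, 145, 148, 143, 145, 146, 149, 144, 147]
200 [94, 92, 93, 93, 96, 94, 97, 96, 96, 96, 102, 146, 150, 145, 144, 149, 146, 146, 148]
208 [240, 205, 193, 154, 139, 108, 95, 72, 71, 78, 80, 120, 118, 73, 27, 31, 38, 34, 37]
120 [151, 157, 155, 155, 154, 156, 110, 68, 65, 71, 68, 71, 69]
130 [158, 154, 156, 152, 153, 156, 156, 153, 156, 155, 153, 154, 154]
140 [154, 156, 154, 151, 157, 156, 154, 155, 156, 152, 157, 152, 156]
150 [156, 158, 154, 159, 156, 155, 155, 153, 153, 154, 188, 229, 226]
160 [155, 155, 151, 154, 152, 154, 152, 228, 228, 228, 229, 227, 228]
170 [136, 137, 136, 134, 134, 131, 134, 245, 227, 229, 228, 225, 230]
180 [131, 137, 139, 136, 135, 133, 136, 193, 158, 56, 63, 64, 61]
190 [132, 133, 132, 134, 133, 135, 133, 129, 122, 113, 100, 80, 72]
```

The claimed fingertip position would already be pressing on the notch floor, yet there's no force. So the fingers are shorter than stated. Continuing to probe.

```bash
python3 -m pendant '[[0.23,[0,0,0.003],[0,0,0]],[0.23,[0,0,0.006],[0,0,0]],[0.23,[0,0,0.009],[0,0,0]],[0.23,[0,0,0.009],[0,0,0]]]'; python3 -m pendant '[[0.23,[0,0,0.003],[0,0,0]],[0.23,[0,0,0.005],[0,0,0]],[0.23,[0,0,0.005],[0,0,0]]]'
```

```text
clock: 4.67
tool_pos: [0.4743, -0.227, 0.004]
orientation: [179.9, 20.0, -103.0]
force: [0.1, -0.9, -1.0]
opening: 0.054
gripper_force: 0.0
clock: 4.92
tool_pos: [0.475, -0.2253, -0.0002]
orientation: [180.0, 20.0, -102.9]
force: [0.0, -0.1, 0.0]
opening: 0.0537
gripper_force: 0.0
```

```bash
python3 -m pendant '[[0.23,[0,0,0.003],[0,0,0]],[0.23,[0,0,0.005],[0,0,0]],[0.23,[0,0,0.005],[0,0,0]]]'; python3 -m pendant '[[-0.1,[0,0,0],[0,0,0]],[-0.1,[0,0,0],[0,0,0]],[-0.1,[0,0,0],[0,0,0]],[-0.1,[0,0,0],[0,0,0]]]'
```

```text
clock: 5.17
tool_pos: [0.4754, -0.2236, -0.0049]
orientation: [180.0, 20.0, -102.9]
force: [-0.8, 0.1, 0.1]
opening: 0.0537
gripper_force: 0.0
clock: 5.5
tool_pos: [0.4749, -0.2237, -0.0045]
orientation: [179.9, 20.0, -102.9]
force: [-3.3, 0.7, 1.0]
opening: 0.0436
gripper_force: 29.9
```

Gripped at 43.6 mm with 30 N. Now compute the heel lift about the toe's bottom corner.

```bash
cat >> h.py <<'E'
def off(a,d,up,tcp,th):
    th,a=np.radians([th,a]); tcp=np.array(tcp); c,s=np.cos(a),np.sin(a)
    n=np.array([c*tcp[0]-s*tcp[1],s*tcp[0]+c*tcp[1]])+[d*c,d*s+up]-tcp
    return np.round([n@[np.cos(th),np.sin(th)],n@[np.sin(th),-np.cos(th)]],1)
E
python3 - <<'E'
from h import *
for a,d,up in [(3,1.5,0),(6,3,0),(9,4.5,0.5),(12,6,.5),(14,7,.5),(14,12,.5),(14,18,.5),(14,26,.5),(14,26,30)]: print(a,d,off(a,d,up,[71,-16.7],-20))
E
```

```text
3 1.5 [ 0.8 -4.4]
6 3 [ 1.4 -8.8]
9 4.5 [  1.5 -13.9]
12 6 [  1.5 -18.5]
14 7 [  1.4 -21.7]
14 12 [  5.5 -24.4]
14 18 [ 10.5 -27.8]
14 26 [ 17.2 -32.3]
14 26 [  7.1 -60. ]
```

```bash
python3 -m pendant '[[-0.1,[0.001,0,-0.0045],[0,3,0]],[-0.1,[0.0014,0,-0.009],[0,6,0]],[-0.1,[0.0015,0,-0.014],[0,9,0]],[-0.1,[0.0015,0,-0.0185],[0,12,0]],[-0.1,[0.0015,0,-0.0215],[0,14,0]],[-0.1,[0.0015,0,-0.0215],[0,14,0]],[-0.1,[0.0015,0,-0.0215],[0,14,0]]]'
python3 - <<'E'
from h import *
im=viewer.snapshot('wrist')[...,::-1]; b=viewer.snapshot('scene')[...,::-1]
im=np.hstack([cv2.resize(im[180:340,160:390],(440,306)),cv2.resize(b[210:290,165:265],(360,306),interpolation=2)]); cv2.imwrite('pics/c5.png',im)
E
```

```text
clock: 6.08
tool_pos: [0.4734, -0.2315, 0.0152]
orientation: [180.0, 6.1, -102.8]
force: [-2.0, 1.5, -0.6]
opening: 0.0439
gripper_force: 29.9
```

View pics/c5.png

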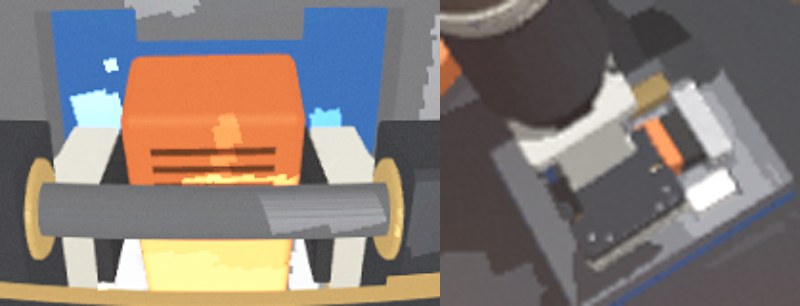

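The meter is held with its heel raised clear of the foam and no jam force (heel in the left crop at about (215,90)). I'll draw it out along its axis, then lift.

```bash
python3 -m pendant '[[-0.1,[0.006,0,-0.002],[0,0,0]],[-0.1,[0.012,0,-0.0045],[0,0,0]],[-0.1,[0.018,0,-0.0065],[0,0,0]],[-0.1,[0.024,0,-0.0085],[0,0,0]],[-0.1,[0.026,0,-0.0095],[0,0,0]],[-0.1,[0.025,0,-0.02],[0,0,0]],[-0.1,[0.024,0,-0.03],[0,0,0]],[-0.1,[0.022,0,-0.05],[0,0,0]],[-0.1,[0.02,0,-0.07],[0,0,0]],[-0.1,[0.018,0,-0.09],[0,0,0]]]'
python3 - <<'E'
from h import *
o=sensors.get_obs(); print(o['joint_pos'])
# target: stand pose on dock, meter tilt 90 -> theta=70; hover. First mid-waypoint
D=np.array([.4753,.2134,0]); d=np.array([.196,.981,0])
r=Rt(70,-101.3)
print(rows([.47,-.10,.26],Rt(40,-102)))
E
```

```text
clock: 7.02
tool_pos: [0.4683, -0.2593, 0.1052]
orientation: [-179.9, 6.0, -102.9]
force: [-0.3, 0.2, -1.4]
opening: 0.044
gripper_force: 29.8
[-12.9381934   13.28749371 -19.80664398  -7.1288848  -56.99920379
   3.95568926]
(array([-0.1709,  0.0335, -0.1378]), array([ 0.15, 45.97, -0.9 ]))
```

```bash
cat >> h.py <<'E'
def place(C,theta,psi,t=(-.0772,0,-.0046)):
    """shift/turn that puts the tool-fixed point t at C"""
    r=Rt(theta,psi); p=np.asarray(C)-r.apply(t); print('tcp',p.round(4),*rows(p,r))
E
python3 - <<'E'
from h import *; import pickle
p=pickle.load(open('w1.pkl','rb')); E=p['extrinsics']; c=-E[:3,:3].T@E[:3,3]; r=Rt(0,-102.7); print('cam in tool',r.inv().apply(c-[.454,-.293,.2187]), 'axis',r.inv().apply(-E[2,:3]))
# dock corners from scene image
b=cv2.imread('pics/scene0.png'); h=cv2.cvtColor(b,cv2.COLOR_BGR2HSV); s=viewer.camera_params('scene')
m=cv2.inRange(h,(0,0,165),(180,60,255))|cv2.inRange(h,(65,80,40),(95,255,255)); k=np.zeros_like(m); k[150:200,285:350]=m[150:200,285:350]
cs=max(cv2.findContours(cv2.morphologyEx(k,cv2.MORPH_CLOSE,np.ones((5,5))),0,1)[0],key=cv2.contourArea)
P=cv2.convexHull(cs); P=cv2.approxPolyDP(P,2.5,True)[:,0]
for q in P: print(q,onplane(s,*q,.012)[:2].round(4))
o=sensors.get_obs(); 
place([.470,.05,.15],70,-101.3)
place([.481,.238,.085],70,-101.3)
E
```

```text
cam in tool [ 0.07331591 -0.00048172 -0.18824459] axis [-0.26934618 -0.0011989   0.96304268]
[329 155] [0.4492 0.3012]
[344 174] [0.5381 0.2734]
[306 194] [0.5034 0.1246]
[291 176] [0.4194 0.1434]
[296 168] [0.408  0.1797]
tcp [0.464  0.0199 0.221 ] [-0.2817  0.0662 -0.0871] [ 0.8  75.97 -1.51]
tcp [0.475  0.2079 0.156 ] [-0.4597  0.0975 -0.0031] [ 0.8  75.97 -1.51]
```

```bash
python3 -m pendant '[[-0.1,[-0.01,0.002,-0.02],[0,4,0]],[-0.1,[-0.03,0.005,-0.04],[0,10,0]],[-0.1,[-0.06,0.012,-0.06],[0,17,0]],[-0.1,[-0.09,0.02,-0.087],[0.2,24,-0.5]],[-0.1,[-0.12,0.027,-0.087],[0.3,31,-0.6]],[-0.1,[-0.15,0.034,-0.087],[0.4,38,-0.8]],[-0.1,[-0.18,0.042,-0.087],[0.5,45,-0.9]],[-0.1,[-0.21,0.05,-0.087],[0.5,52,-1]],[-0.1,[-0.24,0.057,-0.087],[0.6,59,-1.2]],[-0.1,[-0.26,0.062,-0.087],[0.7,65,-1.3]]]'
python3 - <<'E'
from h import *
print(sensors.get_obs()['joint_pos'].round(1))
place([.481,.2355,.085],70,-101.3)
E
```

```text
clock: 7.85
tool_pos: [0.4647, 0.0027, 0.2185]
orientation: [-179.2, -58.2, -101.9]
force: [1.5, -0.3, -1.4]
opening: 0.0441
gripper_force: 29.8
[ 48.8  25.  -26.3  25.3 -92.7 -72.1]
tcp [0.475  0.2054 0.156 ] [-0.1588  0.0298 -0.1378] [-0.24 11.8  -0.35]
```

```bash
python3 -m pendant '[[-0.1,[-0.02,0.004,-0.02],[0,3,0]],[-0.1,[-0.045,0.009,-0.045],[0,6,0]],[-0.1,[-0.07,0.013,-0.065],[-0.1,9,-0.2]],[-0.1,[-0.095,0.018,-0.085],[-0.2,11.8,-0.3]],[-0.1,[-0.12,0.023,-0.105],[-0.2,11.8,-0.3]],[-0.1,[-0.14,0.027,-0.122],[-0.2,11.8,-0.3]],[-0.1,[-0.152,0.029,-0.133],[-0.2,11.8,-0.3]],[-0.1,[-0.159,0.03,-0.138],[-0.2,11.8,-0.3]],[-0.1,[-0.159,0.03,-0.138],[-0.2,11.8,-0.3]],[-0.1,[-0.159,0.03,-0.138],[-0.2,11.8,-0.3]]]'
python3 - <<'E'
from h import *
print(sensors.get_obs()['joint_pos'].round(1))
# verify meter axis from scene/top masks: orange blob
for n in ('scene','top'):
    a=viewer.snapshot(n)[...,::-1]; cv2.imwrite(f'pics/st_{n}.png',a); p=viewer.camera_params(n)
    h=cv2.cvtColor(a,cv2.COLOR_BGR2HSV); c=proj(p,[.481,.2355,.14]).astype(int); print(n,'pred toe',proj(p,[.481,.2355,.085]).round(),'heel',proj(p,[.481,.2355,.195]).round())
    m=cv2.inRange(h,(4,130,70),(20,255,255)); k=np.zeros_like(m); k[c[1]-60:c[1]+60,c[0]-60:c[0]+60]=m[c[1]-60:c[1]+60,c[0]-60:c[0]+60]
    for q in cv2.findContours(k,0,1)[0]:
        if cv2.contourArea(q)>15: print(cv2.minAreaRect(q))
place([.481,.2355,.018],70,-101.3)
E
```

```text
clock: 8.68
tool_pos: [0.4737, 0.2011, 0.1544]
orientation: [179.2, -69.9, -100.8]
force: [-0.1, -0.2, -1.6]
opening: 0.0438
gripper_force: 29.8
[  59.5   46.3   -4.3   18.6 -107.4  -77.3]
scene pred toe [326. 156.] heel [330. 132.]
((326.9230651855469, 141.88461303710938), (15.885407447814941, 28.044607162475586), 11.309932708740234)
top pred toe [209. 222.] heel [204. 216.]
((209.7104034423828, 220.9185791015625), (10.090091705322266, 14.933333396911621), 42.273685455322266)
tcp [0.475  0.2054 0.089 ] [-0.0638 -0.0006  0.0176] [0.39 0.07 0.16]
```

```bash
python3 -m pendant '[[-0.1,[-0.019,0,0.0068],[0,0,0]],[-0.1,[-0.033,0,0.012],[0,0,0]],[-0.1,[-0.045,0,0.0164],[0,0,0]],[-0.1,[-0.054,0,0.0198],[0,0,0]],[-0.1,[-0.0592,0,0.0215],[0,0,0]],[-0.1,[-0.0592,0,0.0215],[0,0,0]],[-0.1,[-0.0592,0,0.0215],[0,0,0]]]'; python3 -m pendant '[[-0.1,[-0.0019,0,0.0007],[0,0,0]],[-0.1,[-0.0038,0,0.0014],[0,0,0]],[-0.1,[-0.0038,0,0.0014],[0,0,0]]]'; python3 -c "
from h import *
place([.481,.2355,.012],70,-101.3)"
```

```text
clock: 9.37
tool_pos: [0.4734, 0.2011, 0.0911]
orientation: [179.1, -70.0, -100.7]
force: [0.0, -0.0, -1.4]
opening: 0.0437
gripper_force: 29.8
clock: 9.62
tool_pos: [0.4732, 0.2012, 0.0871]
orientation: [179.1, -70.0, -100.7]
force: [-0.0, -0.3, -2.2]
opening: 0.0441
gripper_force: 29.8
tcp [0.475  0.2054 0.083 ] [-0.0054 -0.0009 -0.0028] [0.35 0.04 0.2 ]
```

```bash
python3 -m pendant '[[-0.1,[-0.0014,0,0.0005],[0,0,0]],[-0.1,[-0.0028,0,0.001],[0,0,0]],[-0.1,[-0.0028,0,0.001],[0,0,0]]]'; python3 -m pendant '[[-0.1,[-0.001,0,0.0004],[0,0,0]],[-0.1,[-0.002,0,0.0007],[0,0,0]],[-0.1,[-0.002,0,0.0007],[0,0,0]]]'
```

```text
clock: 9.87
tool_pos: [0.4732, 0.2012, 0.084]
orientation: [179.1, -70.0, -100.7]
force: [-0.1, 0.3, -1.9]
opening: 0.0438
gripper_force: 29.8
clock: 10.12
tool_pos: [0.4733, 0.201, 0.0837]
orientation: [179.2, -70.1, -100.8]
force: [-1.4, 0.8, 5.8]
opening: 0.0438
gripper_force: 29.8
```

```bash
python3 -m pendant '[[0.02,[0,0,0],[0,0,0]],[0.05,[0,0,0],[0,0,0]],[0.1,[0,0,0],[0,0,0]],[0.3,[0,0,0],[0,0,0]],[0.3,[0,0,0],[0,0,0]],[0.3,[0,0,0],[0,0,0]],[0.3,[0,0,-0.01],[0,0,0]],[0.3,[0,0,-0.03],[0,0,0]],[0.3,[0,0,-0.06],[0,0,0]],[0.3,[0,0,-0.09],[0,0,0]]]'
python3 - <<'E'
from h import *
im=viewer.snapshot('wrist')[...,::-1]; p=viewer.camera_params('wrist'); import pickle; pickle.dump(p,open('w6.pkl','wb')); cv2.imwrite('pics/w6.png',im)
h=cv2.cvtColor(im,cv2.COLOR_BGR2HSV); m=cv2.inRange(h,(4,130,70),(20,255,255))
for q in cv2.findContours(m,0,1)[0]:
    if cv2.contourArea(q)>300: print(cv2.boundingRect(q),cv2.minAreaRect(q))
for X in ([.481-.022,.2355,.122],[.481+.022,.2355,.122],[.481-.022,.2355,.04],[.481+.022,.2355,.04]): print(proj(p,X,True).round())
E
```

```text
clock: 10.95
tool_pos: [0.4906, 0.285, 0.1138]
orientation: [179.1, -70.0, -100.7]
force: [0.8, 1.2, -0.0]
opening: 0.0568
gripper_force: 0.0
(181, 311, 310, 30) ((335.5854797363281, 329.3401794433594), (18.100830078125, 309.39190673828125), 86.35184478759766)
(244, 177, 61, 98) ((274.0, 225.5), (97.0, 60.0), 90.0)
(80, 108, 77, 62) ((119.40179443359375, 129.46737670898438), (36.76633071899414, 80.49052429199219), 48.12213134765625)
(298, 95, 47, 30) ((320.10003662109375, 109.30001068115234), (50.535133361816406, 25.491174697875977), 26.56505012512207)
(122, 65, 91, 21) ((167.4895477294922, 76.63063049316406), (11.42470932006836, 90.52912902832031), 82.32103729248047)
(101, 0, 61, 76) ((131.5840606689453, 35.761070251464844), (75.43256378173828, 57.339393615722656), 86.18592071533203)
[302. 183.]
[244. 189.]
[296. 260.]
[249. 267.]
```

Meter stands upright on the seat (61×98 px axis-aligned blob, where predicted). Next, swing the hand up and over.

```bash
python3 - <<'E'
from h import *
r=Rt(0,-101.3)
print(rows([.47,.17,.28],r))
r0=Rm(sensors.get_obs()['orientation']); print(r0.inv().apply([0,0.02,.16]))
E
```

```text
(array([ 0.1968, -0.0012,  0.0577]), array([ 1.300e-01, -6.978e+01,  4.000e-02]))
[ 0.1433526   0.00426445 -0.07370106]
```

```bash
python3 -m pendant '[[0.3,[0.03,0.001,-0.025],[0,-2,0]],[0.3,[0.065,0.002,-0.05],[0,-9,0]],[0.3,[0.1,0.003,-0.07],[0,-16,0]],[0.3,[0.13,0.004,-0.07],[0,-23,0]],[0.3,[0.15,0.004,-0.05],[0,-30,0]],[0.3,[0.165,0.002,-0.025],[0,-37,0]],[0.3,[0.18,0,0],[0,-44,0]],[0.3,[0.19,0,0.025],[0,-51,0]],[0.3,[0.197,-0.001,0.045],[0,-58,0]],[0.3,[0.197,-0.001,0.058],[0.1,-65,0]]]'
python3 - <<'E'
from h import *
print(sensors.get_obs()['joint_pos'].round(1)); print(rows([.47,.17,.28],Rt(-20,-101.3)))
E
```

```text
clock: 11.83
tool_pos: [0.468, 0.1632, 0.2813]
orientation: [-179.9, -4.5, -101.5]
force: [1.2, -1.5, 0.2]
opening: 0.0571
gripper_force: 0.0
[ 44.3   2.4 -12.6   2.6 -78.7 -56.3]
(array([-0.0072, -0.0006,  0.0007]), array([ -0.08, -24.45,  -0.17]))
```

```bash
python3 -m pendant '[[0.3,[0,0,0],[0,4.5,0]],[0.3,[0,0,0],[0,4.5,0]]]'
python3 - <<'E'
from h import *
im=viewer.snapshot('wrist')[...,::-1]; p=viewer.camera_params('wrist'); import pickle; pickle.dump(p,open('w7.pkl','wb')); cv2.imwrite('pics/w7.png',im)
h=cv2.cvtColor(im,cv2.COLOR_BGR2HSV)
def boxes(m,z,lo):
    for q in cv2.findContours(m,0,1)[0]:
        if cv2.contourArea(q)>lo:
            P=np.array([onplane(p,*c[0],z,True)[:2] for c in q]).astype(np.float32)*1000
            r=cv2.minAreaRect(P); print(cv2.boundingRect(q),cv2.contourArea(q),[np.round(x,1) for x in r[:2]],round(r[2],1))
print('orange z.122'); boxes(cv2.inRange(h,(4,130,70),(20,255,255)),.122,60)
print('green z.012'); boxes(cv2.inRange(h,(65,80,40),(95,255,255)),.012,60)
print('green z.051'); boxes(cv2.inRange(h,(65,80,40),(95,255,255)),.051,60)
print('white .012'); boxes(cv2.inRange(h,(0,0,200),(180,40,255)),.012,100)
for n,X in dict(heelL=[-45,-76,12],c1=[45,-76,12],c2=[45,84,12],c3=[-45,84,12],barL=[-37,-45.5,51],barR=[37,-45.5,51]).items():
    print(n,proj(p,np.array([.476,.211,0])+R.from_euler('z',-11.3,degrees=True).apply(np.array(X)/1000),True).round())
E
```

```text
clock: 12.0
tool_pos: [0.468, 0.1618, 0.2813]
orientation: [180.0, -9.4, -101.7]
force: [0.6, 0.4, 0.4]
opening: 0.0571
gripper_force: 0.0
orange z.122
(257, 247, 37, 28) 490.0 [array([475.8, 217. ]), array([31.6, 40.8])] 78.4
(77, 0, 37, 5) 62.0 [array([ 643.4, -162.3]), array([ 6.4, 65.6])] 64.1
green z.012
(262, 224, 24, 20) 234.0 [array([474.3, 205.6]), array([26.6, 34.6])] 81.0
(246, 194, 55, 17) 256.5 [array([465.6, 160.6]), array([23.1, 77.7])] 78.4
green z.051
(262, 224, 24, 20) 234.0 [array([473.2, 198.7]), array([24.3, 31.7])] 81.0
(246, 194, 55, 17) 256.5 [array([465.3, 157.4]), array([21.2, 71.2])] 78.4
white .012
(454, 366, 37, 53) 648.5 [array([160.3, 621.8]), array([137.1,  79.2])] 68.4
(19, 352, 352, 68) 17368.5 [array([779.7, 473.5]), array([214.9, 835.7])] 87.4
(347, 303, 23, 27) 426.5 [array([369.7, 365.3]), array([45.6, 32.3])] 76.5
(174, 303, 23, 34) 443.0 [array([640.3, 316. ]), array([59.4, 31.7])] 82.6
(259, 265, 15, 11) 111.5 [array([496.3, 257.5]), array([15.6, 20.9])] 78.5
(335, 246, 40, 29) 714.5 [array([365.4, 273.6]), array([37.9, 74. ])] 29.3
(169, 246,
[... 218 characters left out ...]
262, 197, 18, 12) 124.5 [array([469.4, 160.5]), array([15.8, 24.4])] 78.3
(0, 188, 65, 135) 2893.0 [array([939.1, 159.2]), array([253., 155.])] 80.0
(241, 186, 63, 92) 2606.0 [array([475.4, 204.1]), array([136.2,  89.9])] 79.0
(172, 176, 12, 12) 100.5 [array([596.9, 102.2]), array([16.2, 17.1])] 77.5
(78, 125, 27, 43) 348.0 [array([726.7,  15.5]), array([68.1, 50.9])] 68.5
(513, 24, 47, 70) 220.5 [array([-78.8,  -0.9]), array([ 65.5, 164.1])] 29.5
(166, 0, 100, 31) 2464.5 [array([ 492.9, -150.4]), array([ 58.5, 155.7])] 77.5
(0, 0, 26, 17) 106.0 [array([ 907. , -354.3]), array([21.3, 75.1])] 89.9
heelL [304. 185.]
c1 [241. 185.]
c2 [244. 292.]
c3 [303. 291.]
barL [301. 209.]
barR [245. 209.]
```

```bash
python3 - <<'E'
from h import *; import pickle
p=pickle.load(open('w7.pkl','rb')); a=cv2.imread('pics/w7.png')
for u in (261,268,275,290): print(u,[(v,*a[v,u][::-1].tolist()) for v in range(236,282,3)])
for u,v,z in ((257,272,.122),(294,272,.122),(257,250,.122),(275,244,.012)): print(onplane(p,u,v,z,True).round(4))
O=np.array([.4767,.2119,0]); q=R.from_euler('z',-11.4,degrees=True)
for y in (0,5,10): print(y,[proj(p,O+q.apply([x/1000,(y+dy)/1000,z/1000]),True).round(1).tolist() for x,dy,z in ((0,0,12),(-22,0,40),(22,0,40),(-22,0,122),(22,0,122),(0,28,122))])
E
```

```text
261 [(236, 255, 255, 255), (239, 255, 255, 255), (242, 255, 255, 255), (245, 40, 40, 39), (248, 224, 107, 55), (251, 219, 112, 61), (254, 216, 108, 59), (257, 175, 92, 52), (260, 213, 106, 57), (263, 255, 211, 119), (266, 255, 255, 228), (269, 255, 255, 222), (272, 255, 255, 231), (275, 255, 255, 232), (278, 94, 99, 108), (281, 121, 121, 124)]
268 [(236, 60, 130, 101), (239, 67, 135, 111), (242, 69, 139, 112), (245, 55, 54, 54), (248, 166, 126, 94), (251, 171, 197, 175), (254, 133, 47, 43), (257, 77, 61, 54), (260, 214, 107, 59), (263, 255, 224, 127), (266, 255, 255, 218), (269, 255, 255, 219), (272, 255, 255, 223), (275, 255, 255, 230), (278, 95, 102, 109), (281, 124, 122, 124)]
275 [(236, 65, 135, 110), (239, 70, 138, 111), (242, 71, 141, 114), (245, 51, 48, 48), (248, 166, 125, 91), (251, 171, 196, 175), (254, 46, 45, 50), (257, 90, 64, 57), (260, 216, 111, 62), (263, 255, 228, 133), (266, 255, 254, 206), (269, 255, 254, 203), (272, 255, 254, 203), (275, 255, 255, 204), (278, 97, 99, 109), (281, 122, 120, 122)]
290 [(236, 239, 236, 230), (239, 240, 238, 234), (242, 244, 242, 237), (245, 170, 169, 161), (248, 216, 105, 61), (251, 218, 106, 56), (254, 226, 115, 61), (257, 189, 101, 54), (260, 216, 114, 62), (263, 255, 230, 132), (266, 255, 251, 174), (269, 255, 251, 176), (272, 255, 252, 176), (275, 255, 255, 180), (278, 100, 104, 110), (281, 117, 118, 120)]
[0.4984 0.226  0.122 ]
[0.4573 0.2346 0.122 ]
[0.493  0.2008 0.122 ]
[0.4752 0.2213 0.012 ]
0 [[272.7, 238.0], [288.9, 241.8], [256.8, 241.9], [292.8, 256.4], [253.7, 256.6], [273.3, 280.2]]
5 [[272.7, 241.4], [288.8, 245.3], [256.8, 245.5], [292.8, 260.7], [253.8, 260.9], [273.3, 284.3]]
10 [[272.7, 244.7], [288.8, 248.9], [256.9, 249.0], [292.7, 264.9], [253.8, 265.1], [273.4, 288.3]]
```

Dock origin ≈ (0.4767, 0.2119), yaw −11.4° (bar and base agree). The meter's standing centre is at dock (−2.5, 21). Now compute the second grasp.

```bash
cat >> h.py <<'E'
O=np.array([.4767,.2119,0]); Q=R.from_euler('z',-11.4,degrees=True); PSI=-101.4
def W(*mm): return O+Q.apply(np.array(mm)/1000)
def todock(x): return (Q.inv().apply(np.asarray(x)-O)*1000).round(1)
E
python3 - <<'E'
from h import *
r=Rt(-60,PSI); T=W(-2.5,54,90)
print(rows(T-r.apply([0,0,.08]),r))
E
```

```text
(array([-0.0579,  0.0031,  0.1421]), array([ 6.000e-02, -6.937e+01, -2.400e-01]))
```

```bash
python3 -m pendant '[[0.3,[-0.005,0,0],[0,-7,0]],[0.3,[-0.01,0,0],[0,-14,0]],[0.3,[-0.02,0,0.01],[0,-21,0]],[0.3,[-0.03,0.001,0.025],[0,-28,0]],[0.3,[-0.04,0.001,0.045],[0,-35,0]],[0.3,[-0.05,0.002,0.07],[0,-42,0]],[0.3,[-0.055,0.003,0.09],[0,-49,0]],[0.3,[-0.058,0.003,0.11],[0,-56,0]],[0.3,[-0.058,0.003,0.13],[0,-63,-0.1]],[0.3,[-0.058,0.003,0.142],[0,-69.4,-0.2]]]'
python3 -m pendant '[[0.3,[0,0,0],[0,0,0]],[0.3,[0,0,0],[0,0,0]]]'
python3 - <<'E'
from h import *
print(sensors.get_obs()['joint_pos'].round(1))
r=Rt(-60,PSI); T=W(-2.5,54,90)
print(rows(T-r.apply([0,0,.08]),r),rows(T,r))
im=viewer.snapshot('wrist')[...,::-1]; p=viewer.camera_params('wrist'); cv2.imwrite('pics/w8.png',im)
h=cv2.cvtColor(im,cv2.COLOR_BGR2HSV); m=cv2.inRange(h,(4,110,70),(28,255,255))
for q in cv2.findContours(m,0,1)[0]:
    if cv2.contourArea(q)>100: print(cv2.boundingRect(q),cv2.contourArea(q))
for X in ((-24.5,7,122),(19.5,7,122),(-24.5,35,122),(19.5,35,122),(-24.5,7,40),(19.5,7,40),(-24.5,7,12),(19.5,7,12)): print(X,proj(p,W(*X),True).round())
E
```

```text
clock: 12.88
tool_pos: [0.4707, 0.1998, 0.132]
orientation: [179.2, 51.8, -101.5]
force: [0.8, -0.4, -2.0]
opening: 0.0572
gripper_force: 0.0
clock: 13.05
tool_pos: [0.4694, 0.1969, 0.128]
orientation: [178.0, 51.3, -102.8]
force: [0.6, -0.5, 1.6]
opening: 0.0569
gripper_force: 0.0
[ -2.8  12.9 -22.2 -59.7 -63.8  23.7]
(array([-0.0021, -0.0017, -0.0006]), array([ 0.88, -8.67, -0.94])) (array([-0.0141, -0.0028,  0.0785]), array([ 0.88, -8.67, -0.94]))
(220, 320, 26, 7) 146.0
(208, 310, 23, 8) 120.0
(181, 305, 309, 36) 4881.0
(376, 262, 18, 52) 424.5
(150, 262, 18, 52) 424.5
(0, 176, 14, 31) 275.5
(238, 145, 63, 109) 6094.0
(0, 104, 35, 37) 579.0
(-24.5, 7, 122) [303. 240.]
(19.5, 7, 122) [239. 241.]
(-24.5, 35, 122) [299. 251.]
(19.5, 35, 122) [242. 252.]
(-24.5, 7, 40) [297. 142.]
(19.5, 7, 40) [242. 143.]
(-24.5, 7, 12) [295. 116.]
(19.5, 7, 12) [243. 116.]
```

Predictions match the picture to within 2–3 px. The turn lagged, so I'll finish it.

```bash
python3 -m pendant '[[0.3,[-0.002,-0.002,0],[0.9,-8.7,-0.9]],[0.3,[-0.002,-0.002,0],[0.9,-8.7,-0.9]],[0.3,[-0.002,-0.002,0],[0.9,-8.7,-0.9]],[0.3,[-0.002,-0.002,0],[0.9,-8.7,-0.9]]]'
python3 - <<'E'
from h import *
r=Rt(-60,PSI); T=W(-2.5,54,90); print(rows(T,r),sensors.get_obs()['joint_pos'].round(1))
E
```

```text
clock: 13.43
tool_pos: [0.4717, 0.2003, 0.1341]
orientation: [-178.9, 60.0, -100.1]
force: [-0.2, 1.1, 0.5]
opening: 0.0568
gripper_force: 0.0
(array([ 0.005 , -0.0001,  0.0795]), array([ 0.02, -0.  ,  0.66])) [ -9.9  17.5 -22.7 -67.  -70.1  36.4]
```

```bash
python3 -m pendant '[[0.3,[0.003,0,0.015],[0,0,0.3]],[0.3,[0.005,0,0.03],[0,0,0.6]],[0.3,[0.005,0,0.045],[0,0,0.6]],[0.3,[0.005,0,0.06],[0,0,0.6]],[0.3,[0.005,0,0.07],[0,0,0.6]],[0.3,[0.005,0,0.0795],[0,0,0.6]],[0.3,[0.005,0,0.0795],[0,0,0.6]],[0.3,[0.005,0,0.0795],[0,0,0.6]]]'
python3 - <<'E'
from h import *
r=Rt(-60,PSI); T=W(-2.5,54,90); print(rows(T,r),todock(sensors.get_obs()['tool_pos']))
E
```

```text
clock: 14.1
tool_pos: [0.4841, 0.2651, 0.0887]
orientation: [179.8, 60.1, -101.6]
force: [-1.0, -0.4, -0.5]
opening: 0.0568
gripper_force: 0.0
(array([-0.0013, -0.0007, -0.0004]), array([ 0.04,  0.12, -0.09])) [-3.2 53.7 88.7]
```

Close gradually.

```bash
python3 -m pendant '[[0.2,[0,0,0],[0,0,0]],[0.1,[0,0,0],[0,0,0]],[0.03,[0,0,0],[0,0,0]],[-0.02,[0,0,0],[0,0,0]],[-0.06,[0,0,0],[0,0,0]],[-0.1,[0,0,0],[0,0,0]],[-0.1,[0,0,0],[0,0,0]],[-0.1,[0,0,0],[0,0,0]]]'
python3 - <<'E'
from h import *
o=sensors.get_obs(); print(todock(o['tool_pos']))
im=viewer.snapshot('wrist')[...,::-1]; p=viewer.camera_params('wrist'); cv2.imwrite('pics/w9.png',im)
h=cv2.cvtColor(im,cv2.COLOR_BGR2HSV); m=cv2.inRange(h,(4,110,70),(28,255,255)); m[:,:215]=0;m[:,330:]=0;m[300:]=0
for q in cv2.findContours(m,0,1)[0]:
    if cv2.contourArea(q)>100: print(cv2.boundingRect(q),cv2.contourArea(q))
for X in ((-24.5,7,122),(19.5,7,122),(-24.5,7,40),(19.5,7,40)): print(X,proj(p,W(*X),True).round())
print(todock(onplane(p,0,0,0,True))*0)
E
```

```text
clock: 14.77
tool_pos: [0.4847, 0.2646, 0.0894]
orientation: [180.0, 60.2, -101.5]
force: [0.1, -2.0, 2.6]
opening: 0.044
gripper_force: 30.0
[-2.6 53.2 89.4]
(225, 136, 94, 141) 12168.0
(-24.5, 7, 122) [321. 296.]
(19.5, 7, 122) [227. 296.]
(-24.5, 7, 40) [315. 136.]
(19.5, 7, 40) [232. 136.]
[ 0. -0.  0.]
```

Second grip is good, and the meter is where predicted. Compute the swing-over and hook waypoints.

```bash
cat >> h.py <<'E'
T2=(.0831,0,.0108)
E
python3 - <<'E'
from h import *
for y,z,th in ((21,40,-60),(10,60,-25),(-5,55,5),(-20,40,20),(-25,29,23)): place(W(0,y,z),th,PSI,T2)
E
```

```text
tcp [0.4872 0.264  0.1174] [-0.0242 -0.0026 -0.0139] [-0.06  0.15 -0.05]
tcp [0.4927 0.2911 0.1049] [-0.0271 -0.0026  0.0162] [-0.04 35.15 -0.07]
tcp [0.4923 0.2891 0.0585] [ 0.0141 -0.0026  0.0375] [-2.000e-02  6.515e+01 -8.000e-02]
tcp [0.4889 0.2725 0.0217] [ 0.0544 -0.0026  0.0411] [-1.000e-02  8.015e+01 -8.000e-02]
tcp [0.4877 0.2665 0.0065] [ 0.0707 -0.0026  0.0434] [-1.000e-02  8.315e+01 -8.000e-02]
```

```bash
python3 -m pendant '[[-0.1,[-0.008,-0.001,-0.005],[0,0,0]],[-0.1,[-0.02,-0.002,-0.011],[0,0,0]],[-0.1,[-0.026,-0.0026,-0.01],[0,6,0]],[-0.1,[-0.028,-0.0026,-0.005],[0,12,0]],[-0.1,[-0.029,-0.0026,0.002],[0,18,0]],[-0.1,[-0.029,-0.0026,0.008],[0,24,0]],[-0.1,[-0.028,-0.0026,0.012],[0,30,0]],[-0.1,[-0.027,-0.0026,0.016],[0,35,0]],[-0.1,[-0.021,-0.0026,0.021],[0,41,0]],[-0.1,[-0.013,-0.0026,0.026],[0,47,0]]]'
python3 - <<'E'
from h import *
for y,z,th in ((-5,55,5),(-20,40,20),(-25,31,22)): place(W(0,y,z),th,PSI,T2)
E
```

```text
clock: 15.65
tool_pos: [0.4933, 0.2935, 0.0894]
orientation: [-179.9, 14.3, -101.5]
force: [-0.4, -2.3, -2.6]
opening: 0.0441
gripper_force: 30.0
tcp [0.4923 0.2891 0.0585] [0.0121 0.0002 0.0288] [-0.11 19.32 -0.07]
tcp [0.4889 0.2725 0.0217] [0.0376 0.0002 0.0603] [-0.1  34.32 -0.09]
tcp [0.4878 0.2669 0.0099] [0.046  0.0003 0.0703] [-0.1  36.32 -0.09]
```

```bash
python3 -m pendant '[[-0.1,[0.004,0,0.008],[0,5,0]],[-0.1,[0.008,0,0.018],[0,11,0]],[-0.1,[0.012,0,0.028],[0,17,0]],[-0.1,[0.02,0,0.038],[0,23,0]],[-0.1,[0.027,0,0.047],[0,28,0]],[-0.1,[0.034,0,0.055],[0,32,0]],[-0.1,[0.0376,0.0002,0.0603],[0,34.3,0]],[-0.1,[0.0376,0.0002,0.0603],[0,34.3,0]],[-0.1,[0.0376,0.0002,0.0603],[0,34.3,0]]]'
python3 - <<'E'
from h import *
print(todock(sensors.get_obs()['tool_pos']))
for y,z,th in ((-20,40,20),(-25,31,22),(-28,28,23)): place(W(0,y,z),th,PSI,T2)
im=viewer.snapshot('wrist')[...,::-1]; p=viewer.camera_params('wrist'); cv2.imwrite('pics/w10.png',im)
for n in ('scene','top'):
    a=viewer.snapshot(n)[...,::-1]; q=viewer.camera_params(n); cv2.imwrite(f'pics/h_{n}.png',a)
    h=cv2.cvtColor(a,cv2.COLOR_BGR2HSV); m=cv2.inRange(h,(4,110,60),(20,255,255)); c=proj(q,W(0,25,45)).astype(int); k=np.zeros_like(m); sl=np.s_[c[1]-40:c[1]+40,c[0]-40:c[0]+40]; k[sl]=m[sl]
    for s in cv2.findContours(k,0,1)[0]:
        if cv2.contourArea(s)>10: print(n,cv2.boundingRect(s),cv2.contourArea(s))
    ax=np.array([0,np.cos(.1745),np.sin(.1745)]); print(n,[proj(q,W(x,-20+l*ax[1],50+l*ax[2])).round().tolist() for x in(-22,22) for l in (28,110)])
E
```

```text
clock: 16.4
tool_pos: [0.4875, 0.2716, 0.0186]
orientation: [179.8, -19.9, -101.4]
force: [-0.0, -0.9, -1.3]
opening: 0.044
gripper_force: 30.0
[-1.2 60.7 18.6]
tcp [0.4889 0.2725 0.0217] [ 0.0001 -0.0012 -0.0033] [0.19 0.06 0.02]
tcp [0.4878 0.2669 0.0099] [ 0.0014 -0.0012  0.0098] [0.19 2.06 0.03]
tcp [0.4871 0.2636 0.0055] [ 0.003  -0.0013  0.0151] [0.19 3.06 0.03]
scene (316, 148, 27, 25) 168.5
scene [[317.0, 160.0], [337.0, 147.0], [325.0, 169.0], [345.0, 156.0]]
top (192, 214, 25, 18) 254.0
top [[213.0, 230.0], [190.0, 225.0], [216.0, 218.0], [193.0, 213.0]]
```

```bash
python3 -m pendant '[[-0.1,[0.0007,-0.0012,0.003],[0.2,0.7,0]],[-0.1,[0.001,-0.0012,0.0065],[0.2,1.4,0]],[-0.1,[0.0014,-0.0012,0.0098],[0.2,2.1,0]],[-0.1,[0.0022,-0.0012,0.0125],[0.2,2.6,0]],[-0.1,[0.003,-0.0013,0.015],[0.2,3.1,0]],[-0.1,[0.003,-0.0013,0.015],[0.2,3.1,0]],[-0.1,[0.003,-0.0013,0.015],[0.2,3.1,0]]]'
python3 - <<'E'
from h import *
print(todock(sensors.get_obs()['tool_pos']))
for y,z,th in ((-28,28,23),(-40,27.5,23),(-50,27.5,23),(-53,27.5,23)): place(W(0,y,z),th,PSI,T2)
E
```

```text
clock: 17.13
tool_pos: [0.4877, 0.2634, 0.0065]
orientation: [-179.9, -23.0, -101.4]
force: [-0.5, -0.0, -0.9]
opening: 0.0439
gripper_force: 30.0
[ 0.6 52.7  6.5]
tcp [0.4871 0.2636 0.0055] [-0.0004  0.0006  0.0009] [-0.06 -0.04 -0.02]
tcp [0.4847 0.2518 0.005 ] [0.0105 0.0006 0.0061] [-0.06 -0.04 -0.02]
tcp [0.4828 0.242  0.005 ] [0.0197 0.0006 0.01  ] [-0.06 -0.04 -0.02]
tcp [0.4822 0.2391 0.005 ] [0.0224 0.0006 0.0111] [-0.06 -0.04 -0.02]
```

```bash
python3 -m pendant '[[-0.1,[0.004,0.0004,0.003],[0,0,0]],[-0.1,[0.0075,0.0006,0.0047],[0,0,0]],[-0.1,[0.0105,0.0006,0.0061],[0,0,0]],[-0.1,[0.0135,0.0006,0.0074],[0,0,0]],[-0.1,[0.0165,0.0006,0.0087],[0,0,0]],[-0.1,[0.0165,0.0006,0.0087],[0,0,0]]]'
python3 - <<'E'
from h import *
print(todock(sensors.get_obs()['tool_pos']))
for y,z,th in ((-50,27.5,23),(-53.5,27.5,23)): place(W(0,y,z),th,PSI,T2)
E
```

```text
clock: 17.63
tool_pos: [0.4833, 0.2446, 0.0054]
orientation: [-179.9, -23.0, -101.5]
force: [-0.8, -0.7, -1.6]
opening: 0.0439
gripper_force: 30.0
[ 0.  33.4  5.4]
tcp [0.4828 0.242  0.005 ] [0.0023 0.     0.0015] [-0.05 -0.01 -0.05]
tcp [0.4821 0.2386 0.005 ] [0.0055 0.     0.0028] [-0.05 -0.01 -0.05]
```

Free so far, with the toe 1–2 mm under the bar. Slide it home in small steps.

```bash
python3 -m pendant '[[-0.1,[0.0015,0,0.001],[0,0,0]],[-0.1,[0.003,0,0.0016],[0,0,0]],[-0.1,[0.0043,0,0.0022],[0,0,0]],[-0.1,[0.0055,0,0.0027],[0,0,0]],[-0.1,[0.0055,0,0.0027],[0,0,0]],[-0.1,[0.0055,0,0.0027],[0,0,0]]]'
python3 - <<'E'
from h import *
print(todock(sensors.get_obs()['tool_pos']))
for y,z,th in ((-54,27,25),(-54.5,26.5,27),(-55,26.2,29),(-55,26,30),(-55,26,30.2)): place(W(0,y,z),th,PSI,T2)
E
```

```text
clock: 18.13
tool_pos: [0.4824, 0.2394, 0.0049]
orientation: [-179.9, -23.0, -101.4]
force: [-0.5, 0.2, -1.8]
opening: 0.0438
gripper_force: 30.0
[ 0.1 28.1  4.9]
tcp [0.4818 0.2373 0.0017] [0.0008 0.0001 0.0039] [-0.07  2.   -0.03]
tcp [ 0.4815  0.2359 -0.0016] [0.0008 0.0001 0.0074] [-0.07  4.   -0.03]
tcp [ 0.4812  0.2344 -0.0046] [0.001  0.0001 0.0108] [-0.07  6.   -0.03]
tcp [ 0.4811  0.2338 -0.0062] [0.0009 0.0001 0.0125] [-0.07  7.   -0.03]
tcp [ 0.4811  0.2337 -0.0065] [0.0009 0.0001 0.0128] [-0.07  7.2  -0.03]
```

```bash
python3 -m pendant '[[-0.1,[0.0004,0,0.002],[0,1,0]],[-0.1,[0.0008,0,0.0039],[0,2,0]],[-0.1,[0.0008,0,0.0057],[0,3,0]],[-0.1,[0.0008,0,0.0074],[0,4,0]],[-0.1,[0.0009,0,0.0091],[0,5,0]],[-0.1,[0.0009,0,0.0091],[0,5,0]]]'
python3 - <<'E'
from h import *
print(todock(sensors.get_obs()['tool_pos']))
for y,z,th in ((-55,26.2,29),(-55,26,30),): place(W(0,y,z),th,PSI,T2)
E
```

```text
clock: 18.63
tool_pos: [0.4816, 0.2353, -0.0028]
orientation: [-179.9, -28.2, -101.4]
force: [-2.3, -0.4, 6.9]
opening: 0.0439
gripper_force: 30.0
[ 0.2 23.9 -2.8]
tcp [ 0.4812  0.2344 -0.0046] [-0.      0.0002  0.0021] [-0.12  0.77  0.03]
tcp [ 0.4811  0.2338 -0.0062] [-0.0003  0.0002  0.0037] [-0.12  1.77  0.03]
```

```bash
python3 -m pendant '[[-0.1,[0,0,0.0007],[0,0.6,0]],[-0.1,[0,0,0.0012],[0,1,0]],[-0.1,[0,0,0.0012],[0,1,0]],[-0.1,[0,0,0.0012],[0,1,0]]]'
python3 - <<'E'
from h import *
print(todock(sensors.get_obs()['tool_pos']))
for y,z,th in ((-55,26,30),): place(W(0,y,z),th,PSI,T2)
E
```

```text
clock: 18.97
tool_pos: [0.4816, 0.2349, -0.0025]
orientation: [-179.9, -29.1, -101.4]
force: [-4.4, 1.9, 14.8]
opening: 0.0437
gripper_force: 30.0
[ 0.3 23.5 -2.5]
tcp [ 0.4811  0.2338 -0.0062] [-0.0008  0.0003  0.0038] [-0.15  0.87  0.01]
```

Something resists before it's home, and the heel edge is probably on the heel stop. Unload, nudge toewards and watch the force.

```bash
python3 -m pendant '[[-0.1,[0.0005,0,-0.0009],[0,0,0]],[-0.1,[0.0014,0,-0.0009],[0,0,0]],[-0.1,[0.0022,0,0],[0,0,0]],[-0.1,[0.0022,0,0],[0,0,0]],[-0.1,[0.0022,0,0],[0,0,0]]]'
python3 - <<'E'
from h import *
print(todock(sensors.get_obs()['tool_pos']))
im=viewer.snapshot('wrist')[...,::-1]; p=viewer.camera_params('wrist'); cv2.imwrite('pics/w11.png',im)
a=im
for u in (262,273,284): print(u,[(v,*a[v,u][::-1].tolist()) for v in range(150,285,5)])
for l,X in dict(baredge=(0,-45.5,51),barfar=(0,-65.5,51),bound=(0,-27,40),mid=(0,0,40),heel=(0,55,40)).items(): print(l,proj(p,W(*X),True).round())
E
```

```text
clock: 19.38
tool_pos: [0.4806, 0.2322, -0.0036]
orientation: [-180.0, -29.1, -101.4]
force: [0.7, 0.1, -2.0]
opening: 0.0441
gripper_force: 30.0
[-0.1 20.7 -3.6]
262 [(150, 255, 169, 92), (155, 213, 117, 72), (160, 248, 255, 250), (165, 247, 254, 249), (170, 247, 253, 248), (175, 248, 254, 248), (180, 248, 254, 249), (185, 247, 254, 249), (190, 248, 254, 249), (195, 249, 254, 250), (200, 248, 254, 249), (205, 249, 254, 250), (210, 75, 73, 76), (215, 75, 80, 81), (220, 77, 82, 82), (225, 71, 75, 78), (230, 252, 92, 86), (235, 77, 87, 88), (240, 88, 92, 94), (245, 91, 93, 95), (250, 47, 49, 50), (255, 208, 106, 60), (260, 207, 109, 59), (265, 210, 104, 59), (270, 255, 218, 130), (275, 255, 170, 98), (280, 70, 71, 73)]
273 [(150, 255, 172, 95), (155, 215, 119, 74), (160, 249, 255, 251), (165, 247, 254, 248), (170, 247, 254, 249), (175, 248, 254, 249), (180, 247, 253, 248), (185, 248, 254, 249), (190, 249, 254, 250), (195, 248, 254, 249), (200, 249, 254, 250), (205, 249, 254, 250), (210, 70, 74, 75), (215, 77, 79, 81), (220, 80, 81, 84), (225, 85, 84, 86), (230, 82, 84, 86), (235, 81, 84, 85), (240, 90, 93, 94), (245, 90, 90, 92), (250, 56, 59, 57), (255, 211, 110, 63), (260, 213, 111, 62), (265, 210, 112, 62), (270, 255, 211, 124), (275, 218, 115, 64), (280, 98, 98, 101)]
284 [(150, 255, 170, 92), (155, 219, 123, 76), (160, 249, 255, 251), (165, 247, 254, 248), (170, 247, 254, 249), (175, 247, 254, 249), (180, 248, 254, 249), (185, 248, 254, 249), (190, 249, 254, 250), (195, 249, 254, 250), (200, 250, 254, 250), (205, 250, 254, 251), (210, 74, 75, 75), (215, 55, 63, 63), (220, 82, 84, 87), (225, 102, 227, 128), (230, 102, 220, 127), (235, 100, 223, 124), (240, 65, 66, 68), (245, 73, 74, 75), (250, 32, 31, 27), (255, 152, 79, 46), (260, 148, 77, 43), (265, 149, 78, 41), (270, 254, 168, 95), (275, 139, 68, 37), (280, 95, 95, 98)]
baredge [273. 100.]
barfar [273.  71.]
bound [273. 140.]
mid [273. 189.]
heel [274. 300.]
```

```bash
python3 - <<'E'
from h import *
a=cv2.imread('pics/w11.png'); p=viewer.camera_params('wrist')
print([(v,*a[v,273][::-1].tolist()) for v in range(60,152,3)])
for y in (-65.5,-55.5,-45.5): print(y,proj(p,W(0,y,51),True).round(1))
for y,z in ((-45.5,44),(-30,40),(-27,40),(-24,40)): print(y,proj(p,W(0,y,z),True).round(1))
E
python3 -m pendant '[[-0.1,[0,0,0.001],[0,0,0]],[-0.1,[0,0,0.001],[0,0.8,0]],[-0.1,[-0.0005,0,0.002],[0,0.8,0]],[-0.1,[-0.0005,0,0.002],[0,0.8,0]]]'
python3 -c "
from h import *
print(todock(sensors.get_obs()['tool_pos']))"
```

```text
[(60, 83, 85, 86), (63, 79, 79, 83), (66, 78, 80, 82), (69, 78, 78, 79), (72, 64, 166, 128), (75, 65, 169, 129), (78, 65, 168, 127), (81, 75, 172, 135), (84, 66, 169, 128), (87, 68, 170, 131), (90, 75, 177, 136), (93, 69, 172, 132), (96, 72, 172, 133), (99, 59, 143, 111), (102, 36, 89, 68), (105, 33, 27, 27), (108, 59, 55, 56), (111, 59, 58, 55), (114, 59, 59, 55), (117, 60, 61, 58), (120, 65, 60, 59), (123, 62, 59, 58), (126, 63, 60, 57), (129, 62, 63, 62), (132, 59, 56, 57), (135, 26, 26, 24), (138, 255, 141, 75), (141, 255, 167, 92), (144, 255, 167, 89), (147, 255, 167, 91), (150, 255, 172, 95)]
-65.5 [272.9  70.6]
-55.5 [273.   84.9]
-45.5 [273.1 100.1]
-45.5 [273.  107.1]
-30 [273.1 135.5]
-27 [273.1 140.5]
-24 [273.1 145.6]
clock: 19.77
tool_pos: [0.4808, 0.2321, -0.0056]
orientation: [-179.9, -29.8, -101.4]
force: [-0.4, 0.4, -2.2]
opening: 0.0436
gripper_force: 30.0
[ 0.1 20.7 -5.6]
```

```bash
python3 -m pendant '[[-0.1,[-0.0005,0,0.0009],[0,0.3,0]],[-0.1,[-0.0005,0,0.0009],[0,0.3,0]],[-0.1,[-0.0005,0,0.0009],[0,0.3,0]]]'; python3 -m pendant '[[-0.1,[-0.0014,0,0.0004],[0,0,0]],[-0.1,[-0.0014,0,0.0004],[0,0,0]],[-0.1,[-0.0014,0,0.0004],[0,0,0]]]'
python3 -c "
from h import *
print(todock(sensors.get_obs()['tool_pos']))"
```

```text
clock: 20.02
tool_pos: [0.4809, 0.2322, -0.0062]
orientation: [-179.9, -30.1, -101.4]
force: [0.2, -0.1, -1.6]
opening: 0.0434
gripper_force: 30.0
clock: 20.27
tool_pos: [0.4811, 0.2333, -0.0071]
orientation: [-179.9, -30.1, -101.4]
force: [0.5, -0.8, -1.7]
opening: 0.044
gripper_force: 30.0
[ 0.1 21.8 -7.1]
```

```bash
python3 -m pendant '[[-0.1,[-0.0004,0,0.0007],[0,0,0]],[-0.1,[-0.0004,0,0.0007],[0,0,0]],[-0.1,[-0.0004,0,0.0007],[0,0,0]]]'; python3 -m pendant '[[-0.1,[-0.0004,0,0.0007],[0,0,0]],[-0.1,[-0.0004,0,0.0007],[0,0,0]],[-0.1,[-0.0004,0,0.0007],[0,0,0]]]'
```

```text
clock: 20.52
tool_pos: [0.4812, 0.2333, -0.0074]
orientation: [-179.9, -30.1, -101.4]
force: [-2.6, 1.5, 4.2]
opening: 0.0438
gripper_force: 30.0
clock: 20.77
tool_pos: [0.4812, 0.2333, -0.0074]
orientation: [-179.9, -30.1, -101.4]
force: [-4.6, 1.6, 11.3]
opening: 0.0438
gripper_force: 30.0
```

```bash
python3 -m pendant '[[-0.1,[0.0004,0,-0.0007],[0,0,0]],[-0.1,[0.0004,0,-0.0007],[0,0,0]],[0.03,[0.0004,0,-0.0007],[0,0,0]],[0.08,[0.0004,0,-0.0007],[0,0,0]],[0.2,[0.0004,0,-0.0007],[0,0,0]],[0.25,[0.0004,0,-0.0007],[0,0,0]],[0.25,[0.0004,0,-0.0007],[0,0,0]]]'
python3 - <<'E'
from h import *
a=viewer.snapshot('wrist')[...,::-1]; p=viewer.camera_params('wrist'); cv2.imwrite('pics/w12.png',a)
print([(v,*a[v,273][::-1].tolist()) for v in range(128,146,2)])
for y in (-29,-28,-27,-26,-25): print(y,proj(p,W(0,y,40),True).round(1))
E
```

```text
clock: 21.35
tool_pos: [0.4811, 0.233, -0.0082]
orientation: [-179.9, -30.1, -101.4]
force: [0.7, -0.7, -0.2]
opening: 0.0543
gripper_force: 0.0
[(128, 60, 59, 58), (130, 53, 52, 49), (132, 49, 47, 48), (134, 42, 42, 41), (136, 77, 44, 28), (138, 252, 132, 69), (140, 254, 151, 80), (142, 254, 150, 81), (144, 254, 155, 84)]
-29 [273.5 131.1]
-28 [273.5 132.8]
-27 [273.5 134.4]
-26 [273.5 136.1]
-25 [273.5 137.8]
```

Released. Retreat along the fingers and check from above.

```bash
python3 -m pendant '[[0.3,[0,0,-0.008],[0,0,0]],[0.3,[0,0,-0.02],[0,0,0]],[0.3,[0,0,-0.04],[0,0,0]],[0.3,[0,0,-0.07],[0,0,0]],[0.3,[0,0,-0.11],[0,0,0]],[0.3,[0,0,-0.15],[0,0,0]],[0.3,[0,0,-0.18],[0,0,0]],[0.3,[0,0,-0.18],[0,0,0]],[0.3,[0,0,-0.18],[0,0,0]]]'
python3 - <<'E'
from h import *
a=viewer.snapshot('wrist')[...,::-1]; p=viewer.camera_params('wrist'); cv2.imwrite('pics/w13.png',a)
h=cv2.cvtColor(a,cv2.COLOR_BGR2HSV)
for nm,lo,hi in (('orange',(4,110,60),(22,255,255)),('green',(65,80,40),(95,255,255))):
    for q in cv2.findContours(cv2.inRange(h,lo,hi),0,1)[0]:
        if cv2.contourArea(q)>60: print(nm,cv2.boundingRect(q),cv2.contourArea(q))
for X in ((-22,-27,40),(22,-27,40),(-22,55,40),(22,55,40),(-22,55,12),(22,55,12),(-37,-65.5,51),(37,-45.5,51),(-22,56.5,18),(22,56.5,18)): print(X,proj(p,W(*X),True).round(1))
print([(v,*a[v,273][::-1].tolist()) for v in range(150,285,4)])
E
```

```text
clock: 22.15
tool_pos: [0.4993, 0.3235, 0.1496]
orientation: [-179.8, -29.9, -101.4]
force: [-0.4, -0.8, -1.3]
opening: 0.0573
gripper_force: 0.0
orange (181, 311, 310, 30) 2557.0
orange (375, 262, 18, 52) 290.5
orange (149, 262, 20, 52) 394.5
orange (251, 128, 43, 79) 3199.5
orange (65, 0, 42, 42) 865.0
green (253, 207, 41, 8) 278.0
green (239, 93, 68, 31) 1205.5
(-22, -27, 40) [292.8 128.1]
(22, -27, 40) [251.7 128.2]
(-22, 55, 40) [294.7 201.4]
(22, 55, 40) [250.1 201.5]
(-22, 55, 12) [293.  208.7]
(22, 55, 12) [251.8 208.7]
(-37, -65.5, 51) [305.9  93.4]
(37, -45.5, 51) [237.6 108.6]
(-22, 56.5, 18) [293.3 208.6]
(22, 56.5, 18) [251.4 208.7]
[(150, 255, 255, 255), (154, 255, 255, 255), (158, 255, 255, 255), (162, 83, 91, 92), (166, 82, 89, 91), (170, 90, 91, 93), (174, 89, 91, 94), (178, 89, 94, 97), (182, 255, 233, 132), (186, 255, 223, 127), (190, 255, 226, 129), (194, 255, 228, 132), (198, 255, 219, 122), (202, 215, 104, 54), (206, 192, 146, 105), (210, 107, 233, 190), (214, 80, 168, 135), (218, 255, 255, 255), (222, 255, 255, 255), (226, 251, 250, 247), (230, 251, 250, 247), (234, 188, 182, 173), (238, 62, 61, 61), (242, 62, 60, 63), (246, 66, 65, 65), (250, 66, 67, 67), (254, 63, 68, 64), (258, 59, 58, 61), (262, 65, 66, 68), (266, 60, 62, 64), (270, 66, 64, 66), (274, 62, 62, 64), (278, 113, 115, 116), (282, 155, 156, 161)]
```

The meter's outline matches the home pose within about 1 px: columns 251–294, toe boundary at row 128, heel edge at about 201, with the heel stop visible behind. Handing in.

```bash
python3 -c "
from plant import workorder
print(workorder.close_job())"
```

```text
the job is handed in; nothing more can be done
None
```

The meter lies display up on the dock seat, toe under the green bar and level to within what the camera can show. It is released, and the job was handed in at about 22 s; the hand-in returned no verdict.

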